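# Put up the rock salt and seal the flip-top container

## Task

Put all the pink rock salt away dry: pour the lumps out of the steel tumbler into the open glass container, stand the tumbler back upright on the lazy susan, add the loose lumps that lie on the plate (and any that went astray), then shut the flip-top lid gently. Next take the wooden sealing stick and, with its white ball tip touching all the way, draw it slowly along the top of the blue silicone seal on the lid's front edge, in one pass from the end with the blue pull tongue to the other end, so that the seal is pressed home. Lay the stick back on its terracotta tile, and leave the two other jars and the mortar alone.

Things in the scene. Friction and masses are not known exactly. Their poses are not given: they have to be found in the camera images.
- box: Fixed clear glass container, outer 130 mm (its x) by 180 mm (its y) by 85 mm high, walls and floor 5 mm, white plastic rim. Origin: centre of its underside; z up. Its front faces its -x, the lid's hinge runs along its back top edge (+x). It stands firm on the slab and does not slide.
- lid (a joint): Flip-top lid of the container, 130 by 180 by 8 mm: clear pane, blue silicone seal 16 mm wide round its edge, upper faces flush. 0 = shut (rad), 1.57 = upright, 1.9 = fully open. Stiff hinge (0.2 N m): it stays where it is left; push it shut from behind, then from above. A white flip tab 45 mm wide sticks out 13 mm at the middle of its front edge.
- lid_hinge (a point): Middle of the lid's hinge line, which runs along the container's y, at the top of the container's back edge (65 mm behind the container's middle, 85.5 mm up). Axes turn with the lid.
- seam_start (a point): Starting end of the front seal, at the small blue pull tongue (14 mm wide, under the front edge at the container's -y end): on the seal's upper face, on its centre line 8 mm in from the lid's front edge. Moves with the lid; when shut it is 57 mm in front of the container's middle and 93.5 mm up.
- seam_end (a point): Finishing end of the front seal, 150 mm from seam_start in a straight line along the container's +y, likewise on the seal's upper face. Moves with the lid.
- susan: Fixed foot of the lazy susan; origin at its centre on the slab. It bears a white plastic turntable, 316 mm across, top 26 mm above the slab, which turns stiffly (0.25 N m) about the vertical.
- tumbler: Loose steel tumbler, 160 g, 105 mm high, round: 62 mm across at the foot, 65 mm at half height, 69 mm at the rim; wall 3 mm, floor 4 mm. Origin: centre of its underside; z up towards its mouth. Starts upright on the lazy susan with 5 or 6 salt lumps in it, about 80 mm deep at most.
- tumbler_mouth (a point): Centre of the tumbler's mouth, 105 mm above its origin along its z.
- plate: Loose small white ceramic plate, 140 mm across, 14 mm high, 300 g, on the lazy susan; origin: centre of its underside; its inner floor is flat out to 40 mm from the centre, 5 mm up. 1 to 3 loose salt lumps lie on it at the start.
- salt0: Pink rock-salt lump, 26 mm across and 23 mm high, 22 g, facetted. Origin: its middle. Starts in the tumbler.
- salt1: Pink rock-salt lump, 26 mm across and 23 mm high, 22 g, facetted. Origin: its middle. Starts in the tumbler.
- salt2: Pink rock-salt lump, 26 mm across and 23 mm high, 22 g, facetted. Origin: its middle. Starts in the tumbler.
- salt3: Pink rock-salt lump, 26 mm across and 23 mm high, 22 g, facetted. Origin: its middle. Starts in the tumbler.
- salt4: Pink rock-salt lump, 26 mm across and 23 mm high, 22 g, facetted. Origin: its middle. Starts in the tumbler; may be absent.
- salt5: Pink rock-salt lump, 26 mm across and 23 mm high, 22 g, facetted. Origin: its middle. Starts in the tumbler; may be absent.
- salt6: Pink rock-salt lump, 26 mm across and 23 mm high, 22 g, facetted. Origin: its middle. Starts on the plate; may be absent.
- salt7: Pink rock-salt lump, 26 mm across and 23 mm high, 22 g, facetted. Origin: its middle. Starts on the plate; may be absent.
- salt8: Pink rock-salt lump, 26 mm across and 23 mm high, 22 g, facetted. Origin: its middle. Starts on the plate; may be absent.
- rest: Fixed flat terracotta tile, the stick's rest, 210 mm (its x) by 85 mm (its y) by 5 mm; origin: centre of its underside, z up.
- stick: Loose wooden sealing stick, 50 g, lying flat: a square handle 16 by 16 by 100 mm, then a round shaft 10 mm thick ending in a white ball tip 12 mm across. Origin: middle of the handle, on its axis; its x points along the stick to the tip. It must end lying on its tile, middle over the tile.
- stick_tip (a point): Centre of the ball tip (radius 6 mm), 100 mm from the stick's origin along its x. So it is 6 mm above the seal when it touches.
- jar: Bystander: brown glass jar, 76 mm across, 115 mm high, loose on the lazy susan; origin: centre of its underside. Leave it standing there.
- achar_jar: Bystander: green glass pickle jar with a red lid, 84 mm across, 150 mm high, loose on the slab; origin: centre of its underside. Leave it alone.
- mortar: Bystander: fixed grey stone mortar, 112 mm across, 75 mm high, with a wooden pestle leaning out to 140 mm; origin: centre of its underside.

How it is judged (in metres and radians):
On the way, in this order (a step that is already met when the one before it is completed fails the run):
1. the tumbler is tipped well over, its mouth above the container, to pour (angle between tumbler's own z axis and vertical above 1.4 rad and horizontal distance between tumbler_mouth and box below 0.1 m and height (world z) of tumbler_mouth above 0.06 m and value of joint lid above 1 rad), for 0.2 s.
2. every salt lump lies in the container and the lid is still open (x of salt0 in the frame of box between -0.062 and 0.062 m and y of salt0 in the frame of box between -0.087 and 0.087 m and z of salt0 in the frame of box between 0 and 0.08 m and x of salt1 in the frame of box between -0.062 and 0.062 m and y of salt1 in the frame of box between -0.087 and 0.087 m and z of salt1 in the frame of box between 0 and 0.08 m and x of salt2 in the frame of box between -0.062 and 0.062 m and y of salt2 in the frame of box between -0.087 and 0.087 m and z of salt2 in the frame of box between 0 and 0.08 m and x of salt3 in the frame of box between -0.062 and 0.062 m and y of salt3 in the frame of box between -0.087 and 0.087 m and z of salt3 in the frame of box between 0 and 0.08 m and x of salt4 in the frame of box between -0.062 and 0.062 m and y of salt4 in the frame of box between -0.087 and 0.087 m and z of salt4 in the frame of box between 0 and 0.08 m and x of salt5 in the frame of box between -0.062 and 0.062 m and y of salt5 in the frame of box between -0.087 and 0.087 m and z of salt5 in the frame of box between 0 and 0.08 m and x of salt6 in the frame of box between -0.062 and 0.062 m and y of salt6 in the frame of box between -0.087 and 0.087 m and z of salt6 in the frame of box between 0 and 0.08 m and x of salt7 in the frame of box between -0.062 and 0.062 m and y of salt7 in the frame of box between -0.087 and 0.087 m and z of salt7 in the frame of box between 0 and 0.08 m and x of salt8 in the frame of box between -0.062 and 0.062 m and y of salt8 in the frame of box between -0.087 and 0.087 m and z of salt8 in the frame of box between 0 and 0.08 m and value of joint lid above 0.8 rad), for 0.3 s.
3. the lid is shut on the salt (x of salt0 in the frame of box between -0.062 and 0.062 m and y of salt0 in the frame of box between -0.087 and 0.087 m and z of salt0 in the frame of box between 0 and 0.08 m and x of salt1 in the frame of box between -0.062 and 0.062 m and y of salt1 in the frame of box between -0.087 and 0.087 m and z of salt1 in the frame of box between 0 and 0.08 m and x of salt2 in the frame of box between -0.062 and 0.062 m and y of salt2 in the frame of box between -0.087 and 0.087 m and z of salt2 in the frame of box between 0 and 0.08 m and x of salt3 in the frame of box between -0.062 and 0.062 m and y of salt3 in the frame of box between -0.087 and 0.087 m and z of salt3 in the frame of box between 0 and 0.08 m and x of salt4 in the frame of box between -0.062 and 0.062 m and y of salt4 in the frame of box between -0.087 and 0.087 m and z of salt4 in the frame of box between 0 and 0.08 m and x of salt5 in the frame of box between -0.062 and 0.062 m and y of salt5 in the frame of box between -0.087 and 0.087 m and z of salt5 in the frame of box between 0 and 0.08 m and x of salt6 in the frame of box between -0.062 and 0.062 m and y of salt6 in the frame of box between -0.087 and 0.087 m and z of salt6 in the frame of box between 0 and 0.08 m and x of salt7 in the frame of box between -0.062 and 0.062 m and y of salt7 in the frame of box between -0.087 and 0.087 m and z of salt7 in the frame of box between 0 and 0.08 m and x of salt8 in the frame of box between -0.062 and 0.062 m and y of salt8 in the frame of box between -0.087 and 0.087 m and z of salt8 in the frame of box between 0 and 0.08 m and value of joint lid below 0.04 rad), for 0.2 s.
4. the stick's tip touches the front seal and moves slowly (under 80 mm/s), 0 mm along from its starting end (within 9 mm along, 8 mm across) (x of stick_tip in the frame of box between -0.065 and -0.049 m and y of stick_tip in the frame of box between -0.084 and -0.066 m and z of stick_tip in the frame of box below 0.105 m and contact force between stick and box above 0.2 N and linear speed of stick below 0.08 m/s and value of joint lid below 0.04 rad), for 0.05 s.
5. the stick's tip touches the front seal and moves slowly (under 80 mm/s), 25 mm along from its starting end (within 9 mm along, 8 mm across) (x of stick_tip in the frame of box between -0.065 and -0.049 m and y of stick_tip in the frame of box between -0.059 and -0.041 m and z of stick_tip in the frame of box below 0.105 m and contact force between stick and box above 0.2 N and linear speed of stick below 0.08 m/s and value of joint lid below 0.04 rad), for 0.05 s.
6. the stick's tip touches the front seal and moves slowly (under 80 mm/s), 50 mm along from its starting end (within 9 mm along, 8 mm across) (x of stick_tip in the frame of box between -0.065 and -0.049 m and y of stick_tip in the frame of box between -0.034 and -0.016 m and z of stick_tip in the frame of box below 0.105 m and contact force between stick and box above 0.2 N and linear speed of stick below 0.08 m/s and value of joint lid below 0.04 rad), for 0.05 s.
7. the stick's tip touches the front seal and moves slowly (under 80 mm/s), 75 mm along from its starting end (within 9 mm along, 8 mm across) (x of stick_tip in the frame of box between -0.065 and -0.049 m and y of stick_tip in the frame of box between -0.009 and 0.009 m and z of stick_tip in the frame of box below 0.105 m and contact force between stick and box above 0.2 N and linear speed of stick below 0.08 m/s and value of joint lid below 0.04 rad), for 0.05 s.
8. the stick's tip touches the front seal and moves slowly (under 80 mm/s), 100 mm along from its starting end (within 9 mm along, 8 mm across) (x of stick_tip in the frame of box between -0.065 and -0.049 m and y of stick_tip in the frame of box between 0.016 and 0.034 m and z of stick_tip in the frame of box below 0.105 m and contact force between stick and box above 0.2 N and linear speed of stick below 0.08 m/s and value of joint lid below 0.04 rad), for 0.05 s.
9. the stick's tip touches the front seal and moves slowly (under 80 mm/s), 125 mm along from its starting end (within 9 mm along, 8 mm across) (x of stick_tip in the frame of box between -0.065 and -0.049 m and y of stick_tip in the frame of box between 0.041 and 0.059 m and z of stick_tip in the frame of box below 0.105 m and contact force between stick and box above 0.2 N and linear speed of stick below 0.08 m/s and value of joint lid below 0.04 rad), for 0.05 s.
10. the stick's tip touches the front seal and moves slowly (under 80 mm/s), 150 mm along from its starting end (within 9 mm along, 8 mm across) (x of stick_tip in the frame of box between -0.065 and -0.049 m and y of stick_tip in the frame of box between 0.066 and 0.084 m and z of stick_tip in the frame of box below 0.105 m and contact force between stick and box above 0.2 N and linear speed of stick below 0.08 m/s and value of joint lid below 0.04 rad), for 0.05 s.
At the end, for the whole second after the job is handed in: All salt lumps in the container below its rim, lid shut (under 0.04 rad), tumbler upright (0.1 rad) on the turntable within 130 mm of its centre, stick flat on its tile (middle within 70 mm along, 40 mm across of the tile's middle), all released and at rest (all of step 3 and horizontal distance between tumbler and susan below 0.13 m and height (world z) of tumbler between 0.018 and 0.034 m and angle between tumbler's own z axis and vertical below 0.1 rad and linear speed of each of tumbler, stick below 0.02 m/s and x of stick in the frame of rest between -0.07 and 0.07 m and y of stick in the frame of rest between -0.04 and 0.04 m and z of stick in the frame of rest between 0.009 and 0.022 m); the robot touches nothing.
It fails at once if the brown jar is knocked over (tilt over 0.35 rad) or carried off the lazy susan (angle between jar's own z axis and vertical above 0.35 rad or horizontal distance between jar and susan above 0.14 m).
It fails at once if the green pickle jar is moved more than 30 mm (distance of achar_jar from where it was at the start of the episode above 0.03 m).
It fails at once if the robot presses on the mortar with more than 3 N (contact force between any of the arm, the fingers and mortar above 3 N).
It fails at once if the lid is slammed (faster than 3 rad/s) (velocity of joint lid below -3 rad/s).
Of salt4, salt5 only 1 to 2 are there at a start; the rules pass over those that are not, and their reading is None.
Of salt6, salt7, salt8 only 1 to 3 are there at a start; the rules pass over those that are not, and their reading is None.
At some moment in a run one of salt6, salt7, salt8, stick may be knocked a few centimetres aside while the robot is not near it.
It also fails if it takes over 208 s, if anything falls off the work surface, if the arm or the gripper's body presses on something with over 40 N, if the wrist force passes 120 N, or if a joint passes its speed limit or range.

## Robot

A 6-joint arm with a two-finger parallel gripper is mounted at the origin on the work surface. World frame = base frame: x ahead of the robot, y to its left, z up, the work surface at z = 0. Lengths are in mm, angles in rad, forces in N, time in s.
With the tool pointing down it reaches from about 400 to 925 mm from the base axis. Payload 3.4 kg.
Tool frame: the origin (TCP) lies on the centre line of the jaws, within the pads' length; the fingertips stand ahead of it and the grasp point (between the pads) lies 6 mm ahead of it (env.tip_reach is the z of the fingertips in the tool frame, in mm); z points along the fingers, y is the direction in which the jaws open and shut (so a half turn about z gives the same grasp; the last joint's range is limited). The gripper opens to 85 mm and grips with 20 to 120 N. Pads are 22 mm wide; open, the fingers measure 114 mm over their backs; the gripper's body (76 mm by 85 mm) begins 54 mm behind the grasp point. The pads swing forward as they close: fully open they stand 13 mm farther back than shut.
Start: joints at [1.135, 0.307, 1.506, -0, 1.328, -0.073], TCP at [203.549, 537.772, 256.305] pointing down, gripper open.
Joint ranges: [-3.12, 3.12], [-1.05, 2.28], [0.14, 2.33], [-1.42, 4.57], [0.1, 2.73], [-2.68, 2.68]. Speed limits (rad/s): [2.57, 2.57, 3.14, 3.14, 3.14, 3.14].

## Interface

Orientations are given as a unit quaternion [x, y, z, w].
In Python, from cell import readout, viewer, job, env gives the robot as it stands.
- The arm moves only by the shell command python3 -m creep 'ROWS' [FORCE]. ROWS is JSON, a list of rows, each a list of 7 numbers: the opening, from 0 (shut) to 1 (fully open), then the shift along the tool's x, y, z in cm, then the turn, a rotation vector about the tool's x, y, z in degrees. A call has 1 to 12 rows; each row shifts and turns the commanded pose from where the row before left it, along the tool's axes as they then stand; what a row does not reach is not made up. A row lasts 1/12 s, in which the tool goes at most 41.7 mm and 7.16 degrees, less where a joint would pass 70% of its speed; a pose out of reach is approached as far as the arm can. A call with a gripper value outside its range is refused whole. The fingers move at their own pace and stop on an object; FORCE is the grip in N (left out, the last holds). Time passes only in rows, so rows that do not move let the fingers close. It gives the time, the measured TCP pose, the force and the opening at its end, in the units of the state.
- readout.get_obs(): the state, without advancing time (a new reading comes with each control period).
- viewer.camera(name): name is "scene" or "top" or "wrist"; returns a dict with "color" (400x640x3 uint8, blue, green, red), "fov_y" (degrees; the focal length in pixels is half the picture's height over the tangent of half this angle, whatever the lens; pixels are square), "cx", "cy" (the principal point, pixels), "k1" (the pictures are not rectified: a ray, as slopes to the right and down, at radius r is drawn at 1 + k1 r^2 times it, then the intrinsics apply), "view" (4x4, takes a point from world to camera coordinates); the wrist camera has in their place "mount" (4x4, takes a point from camera to tool coordinates, whose origin is the TCP and whose axes are the flange's). Camera axes: x right, y down, z forward; pixel columns grow to the right and rows downward; lengths in mm; the calibration is good to about 2 mm. A picture is of the moment at which its call begins: read the wrist's pose just before it. There is no depth.
- job.hand_in(): hands the job in, once; it reports no verdict.
The state is a dict: "time_s": time; "joint_positions": joint angles; "dq": joint speeds; "effort": joint torques, N m; "position": TCP position; "ee_rot": TCP orientation; "contact_force": force on the tool from outside, world axes, zero at the start; "ft_torque": the same for the moment, N m; "gripper_width": finger opening in mm.
Only numpy, scipy, OpenCV 4.12 (cv2) and the standard library are available. Lean on these libraries where they do the work, as an engineer would, in place of code of your own. Each camera call takes 0.05 s, during which the arm holds its last target.

## Working session

There is one attempt and no reset: what is moved stays moved. The work goes in short steps, Python scripts to look and compute and a shell command to move; the robot and the scene stay as the last step left them, time stands still between calls to the robot, and variables do not carry over. Pictures are saved under pics/ and viewed, and the job is handed in when it is done.

```bash
ls -la; mkdir -p pics
cat > look.py <<'E'
import sys,cv2
from cell import viewer,readout
o=readout.get_obs()
n=sys.argv[2]
for c in sys.argv[1].split(','):
    d=viewer.camera(c)
    cv2.imwrite(f'pics/{n}_{c}.png',d['color'])
    print(c,{k:(v if not hasattr(v,'tolist') else v.round(3).tolist()) for k,v in d.items() if k!='color'})
print({k:v for k,v in o.items()})
E
python3 look.py scene,top,wrist a; python3 -c "
from cell import env
print([x for x in dir(env) if x[0]!='_'], env.tip_reach)"
```

```text
total 12
drwxr-xr-x  3 agent agent 4096 Dec  7 16:04 .
drwxr-xr-x 23 root  root  4096 Dec  7 16:04 ..
drwxr-xr-x  2 agent agent 4096 Dec  7 16:04 pics
scene {'fov_y': 44.78070444300373, 'cx': 321.6243329297669, 'cy': 190.66008838209837, 'k1': 0.03654259633812644, 'view': [[-0.344, 0.939, 0.004, 101.525], [0.679, 0.252, -0.69, -302.38], [-0.649, -0.234, -0.724, 1930.103], [0.0, 0.0, 0.0, 1.0]]}
top {'fov_y': 52.240716453041195, 'cx': 314.5735853277018, 'cy': 198.67212380307876, 'k1': -0.01599834728700512, 'view': [[-0.02, -0.999, -0.029, 81.812], [-0.992, 0.023, -0.121, 532.461], [0.121, 0.026, -0.992, 1128.601], [0.0, 0.0, 0.0, 1.0]]}
wrist {'fov_y': 58.44642836959593, 'cx': 319.6825648482543, 'cy': 204.59665581558087, 'k1': 0.0034953478141695905, 'mount': [[-0.0, -0.955, -0.297, 75.554], [1.0, -0.001, 0.001, 0.749], [-0.001, -0.297, 0.955, -117.726], [0.0, 0.0, 0.0, 1.0]]}
{'time_s': 0.0, 'joint_positions': array([ 1.13551870e+00,  3.07595284e-01,  1.50768539e+00, -3.61906267e-05,
        1.32840867e+00, -7.35113819e-02]), 'dq': array([ 3.57561448e-05, -1.82078791e-03, -1.36940908e-03, -2.19836793e-03,
       -5.27994086e-04,  2.39136451e-05]), 'effort': array([-9.51755828e-04, -4.57553458e+01, -2.51911587e+01, -1.76874337e-04,
        1.38527172e-02, -3.60477248e-07]), 'position': array([203.27083356, 537.17003661, 255.36370855]), 'ee_rot': array([ 1.79893970e-01,  9.83685448e-01, -1.01902256e-03, -2.46828848e-04]), 'contact_force': array([-0.28912859, -0.0582092 ,  0.6338426 ]), 'ft_torque': array([ 0.00931447, -0.03733948, -0.00697931]), 'gripper_width': 85.32250916828706}
['IKError', 'tip_reach'] 25.0
```

View pics/a_scene.png

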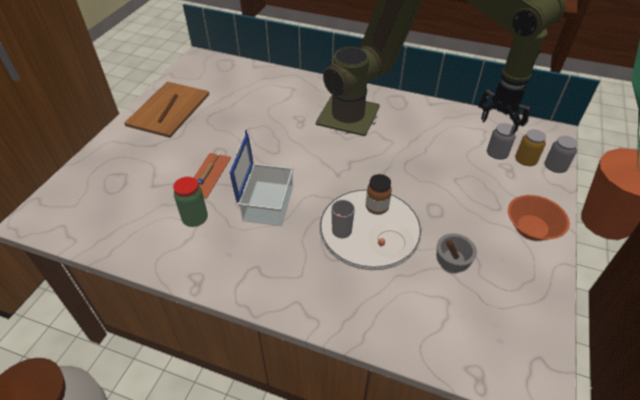

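View pics/a_top.png

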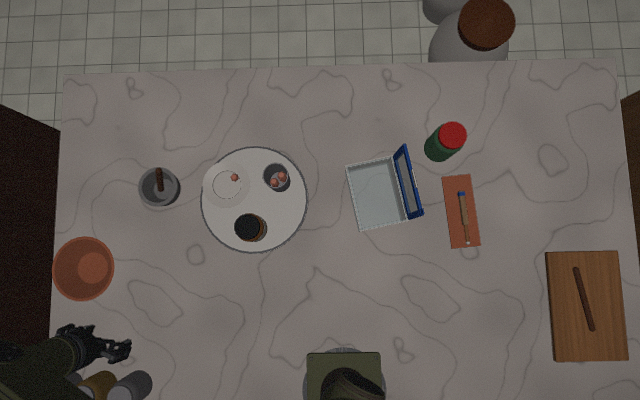

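View pics/a_wrist.png

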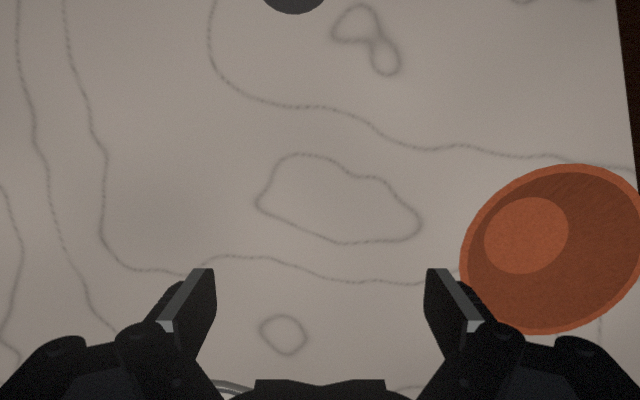

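```bash
cat > geo.py <<'E'
import numpy as np,cv2,json
from scipy.spatial.transform import Rotation as R
from cell import viewer,readout
def grab(name):
    o=readout.get_obs()
    d=viewer.camera(name)
    f=200/np.tan(np.radians(d['fov_y']/2))
    K=np.array([[f,0,d['cx']],[0,f,d['cy']],[0,0,1]]); D=np.array([d['k1'],0,0,0,0.])
    if name=='wrist':
        T=np.eye(4);T[:3,:3]=R.from_quat(o['ee_rot']).as_matrix();T[:3,3]=o['position']
        C=T@d['mount']
    else: C=np.linalg.inv(d['view'])
    return dict(img=d['color'],K=K,D=D,C=C,V=np.linalg.inv(C))
def cast(c,px,z):
    px=np.array(px,float).reshape(-1,1,2)
    s=cv2.undistortPoints(px,c['K'],c['D']).reshape(-1,2)
    d=np.c_[s,np.ones(len(s))]@c['C'][:3,:3].T
    o=c['C'][:3,3]
    t=(np.array(z)-o[2])/d[:,2]
    return o+d*np.reshape(t,(-1,1))
def proj(c,P):
    P=np.array(P,float).reshape(-1,3)
    rv=cv2.Rodrigues(c['V'][:3,:3])[0]
    return cv2.projectPoints(P,rv,c['V'][:3,3],c['K'],c['D'])[0].reshape(-1,2)
def crop(c,x0,y0,x1,y1,k,fn):
    im=cv2.resize(c['img'][y0:y1,x0:x1],None,fx=k,fy=k,interpolation=cv2.INTER_CUBIC)
    im=cv2.convertScaleAbs(im,alpha=1.5)
    cv2.imwrite('pics/'+fn,im)
def ray(c,px):
    s=cv2.undistortPoints(np.array(px,float).reshape(-1,1,2),c['K'],c['D']).reshape(2)
    d=c['C'][:3,:3]@np.r_[s,1]; return c['C'][:3,3],d/np.linalg.norm(d)
def tri(a,pa,b,pb):
    o1,d1=ray(a,pa);o2,d2=ray(b,pb)
    A=np.c_[d1,-d2];t=np.linalg.lstsq(A,o2-o1,rcond=None)[0]
    p,q=o1+t[0]*d1,o2+t[1]*d2
    return (p+q)/2,np.linalg.norm(p-q)
E
python3 - <<'E'
from geo import *
c=grab('top');crop(c,190,140,330,260,5,'b1.png');crop(c,330,110,490,260,5,'b2.png')
s=grab('scene');crop(s,170,110,310,240,5,'b3.png');crop(s,310,160,480,280,4,'b4.png')
E
```

```text
(no output)
```

View pics/b1.png

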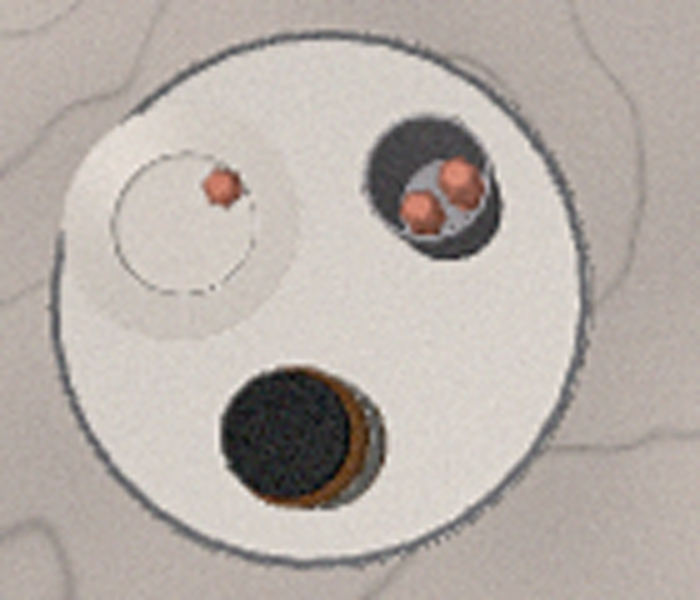

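View pics/b2.png

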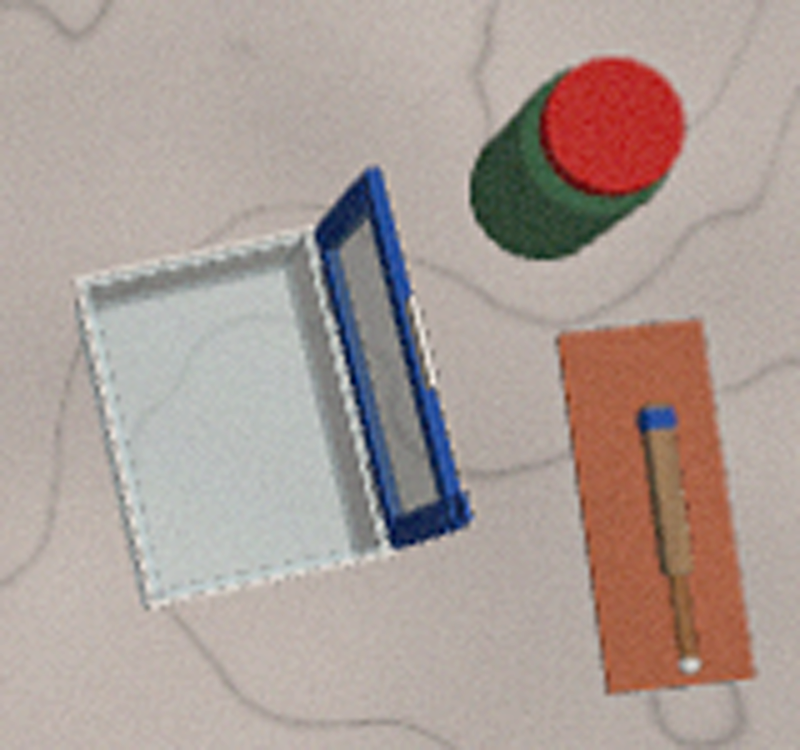

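View pics/b3.png

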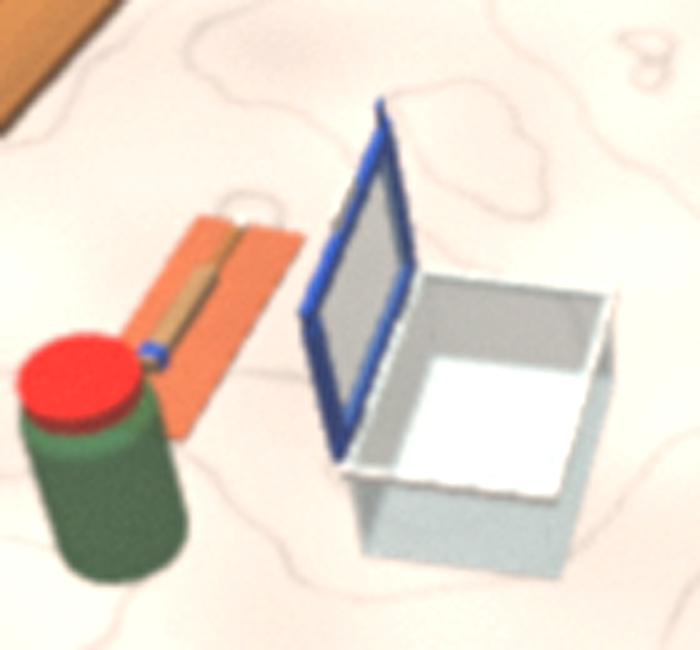

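View pics/b4.png

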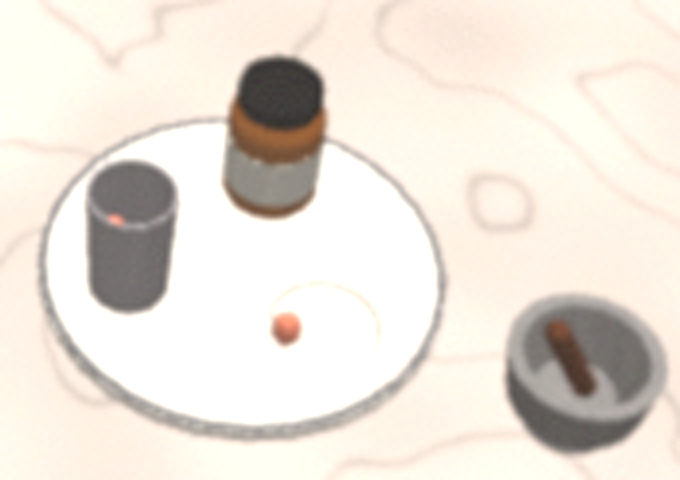

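Run:
```python
from geo import *
c=grab('top');s=grab('scene')
P=lambda x,y:(330+(x-0.0)/5-0.4,110+y/5-0.4)
Q=lambda x,y:(190+x/5-.4,140+y/5-.4)
r=cast(c,[P(80,280),P(150,605),P(388,548),P(318,235)],85)
print('box',r.round(1).tolist(), [np.linalg.norm(r[i]-r[(i+1)%4]).round(1) for i in range(4)], r.mean(0).round(1))
S=lambda x,y:(170+x/5-.4,110+y/5-.4)
rs=cast(s,[S(612,296),S(425,275),S(345,470),S(560,497)],85);print('box scene',rs.round(1).tolist(),rs.mean(0))
u=lambda a,b:np.degrees(np.arctan2(*(b-a)[:2][::-1]))
print('yaw box y dir',u(r[1],r[0]),u(r[2],r[3]))
print('tumbler',cast(c,[Q(430,178)],131), cast(s,[(310+132/4-.4,160+195/4-.4)],131))
print('plate',cast(c,[Q(182,222)],30),'salt',cast(c,[Q(222,187)],42.5),cast(s,[(310+286/4-.4,160+328/4-.4)],42.5))
print('susan',cast(c,[Q(320,298)],24),'jar',cast(c,[Q(287,435)],141))
print('tile',cast(c,[P(558,337),P(703,320),P(755,677),P(607,692)],5).round(1).tolist())
print('stick butt,tip,handle end',cast(c,[P(657,407),P(690,664),P(677,574)],[13,11,13]).round(1).tolist())
print('lid top corners tri', tri(c,P(374,168),s,S(303,312)), tri(c,P(468,520),s,S(380,105)))
print('green',cast(c,[P(613,125)],150),'mortar',cast(c,[(159,187)],75))
```

```text
box [[617.2, -18.1, 85.0], [438.5, -50.5, 85.0], [466.3, -179.2, 85.0], [639.0, -149.2, 85.0]] [np.float64(181.6), np.float64(131.7), np.float64(175.2), np.float64(132.9)] [540.3 -99.2  85. ]
box scene [[444.7, -49.0, 85.0], [469.2, -172.4, 85.0], [643.3, -142.9, 85.0], [618.0, -11.1, 85.0]] [543.79255782 -93.85622419  85.        ]
yaw box y dir 10.272107196008083 9.876546428848988
tumbler [[586.87076537 169.08771081 131.        ]] [[590.5571618  172.58122111 131.        ]]
plate [[583.26725364 325.52483619  30.        ]] salt [[600.93065405 299.48448025  42.5       ]] [[600.17730258 299.24147837  42.5       ]]
susan [[537.869198   246.45931764  24.        ]] jar [[452.60613827 242.89783195 141.        ]]
tile [[592.6, -299.7, 5.0], [600.6, -384.4, 5.0], [393.3, -400.3, 5.0], [386.6, -315.8, 5.0]]
stick butt,tip,handle end [[549.0, -351.8, 13.0], [401.4, -361.9, 11.0], [452.6, -357.1, 13.0]]
lid top corners tri (array([ 642.04961623, -154.34095125,  214.73637404]), np.float64(2.259838313277622)) (array([ 469.20443842, -188.97819759,  224.30648966]), np.float64(1.2215367650912572))
green [[ 678.68214604 -292.83026579  150.        ]] mortar [[572.08442752 503.12727524  75.        ]]
```

```bash
cat > to.py <<'E'
# prints tool-frame shift (cm) and turn (deg) from present pose to a target. usage: to.py x y z [psi alpha roll]
import sys,numpy as np
from scipy.spatial.transform import Rotation as R
from cell import readout
o=readout.get_obs();a=[float(v) for v in sys.argv[1:]]
Rm=R.from_quat(o['ee_rot']);p=o['position']
print('pos',p.round(1),'x',Rm.as_matrix()[:,0].round(3),'y',Rm.as_matrix()[:,1].round(3),'z',Rm.as_matrix()[:,2].round(3),'t',round(o['time_s'],2))
print('q',o['joint_positions'].round(2),'F',o['contact_force'].round(2),'w',round(o['gripper_width'],1))
if len(a)>=6:
    ps,al,ro=np.radians(a[3:6])
    z=np.array([np.cos(al)*np.cos(ps),np.cos(al)*np.sin(ps),-np.sin(al)])
    x=np.array([-np.sin(al)*np.cos(ps),-np.sin(al)*np.sin(ps),-np.cos(al)])
    T=R.from_matrix(np.c_[x,np.cross(z,x),z])*R.from_rotvec([0,0,ro])
    rv=(Rm.inv()*T).as_rotvec(degrees=True)
    print('turn',rv.round(2),np.linalg.norm(rv).round(1))
    print('shift after turn cm',(T.inv().apply(np.array(a[:3])-p)/10).round(2))
if len(a)>=3: print('shift now cm',(Rm.inv().apply(np.array(a[:3])-p)/10).round(2))
E
python3 -m creep '[[1,0,0,0,0,0,-6.8],[1,0,0,0,0,0,-6.8],[1,0,0,0,0,0,-6.8],[1,0,0,0,0,0,-6.8],[1,0,0,0,0,0,-6.8],[1,0,0,0,0,0,-6.8]]'
python3 to.py 520 150 330
```

```text
time_s: 0.85
position: [203.5, 537.7, 256.3]
ee_rot: [-0.177, 0.984, -0.0, -0.0]
contact_force: [0.5, -0.8, -0.6]
gripper_width: 85.4
pos [203.5 537.7 256.3] x [-0.937 -0.349  0.   ] y [-0.349  0.937 -0.   ] z [-0. -0. -1.] t 0.85
q [ 1.14  0.31  1.51  0.    1.33 -0.79] F [ 0.48 -0.78 -0.63] w 85.4
shift now cm [-16.14 -47.38  -7.37]
```

```bash
python3 -m creep '[[1,-1.34,-3.95,-0.6,0,0,0],[1,-1.34,-3.95,-0.6,0,0,0],[1,-1.34,-3.95,-0.6,0,0,0],[1,-1.34,-3.95,-0.6,0,0,0],[1,-1.34,-3.95,-0.6,0,0,0],[1,-1.34,-3.95,-0.6,0,0,0],[1,-1.34,-3.95,-0.6,0,0,0],[1,-1.34,-3.95,-0.6,0,0,0],[1,-1.34,-3.95,-0.6,0,0,0],[1,-1.34,-3.95,-0.6,0,0,0],[1,-1.34,-3.95,-0.6,0,0,0],[1,-1.34,-3.95,-0.6,0,0,0]]'
python3 -m creep '[[1,0,0,0,0,0,0],[1,0,0,0,0,0,0],[1,0,0,0,0,0,0]]'
python3 to.py 520 150 330; python3 look.py wrist c|tail -0
```

```text
time_s: 1.85
position: [514.6, 150.3, 328.0]
ee_rot: [-0.174, 0.985, 0.0, 0.0]
contact_force: [0.5, 1.7, 0.2]
gripper_width: 85.1
time_s: 2.1
position: [513.4, 152.0, 327.2]
ee_rot: [-0.174, 0.985, 0.0, -0.001]
contact_force: [-1.1, 0.2, -0.3]
gripper_width: 85.3
pos [513.4 152.  327.2] x [-0.94  -0.342  0.001] y [-0.342  0.94   0.001] z [-0.001  0.    -1.   ] t 2.1
q [ 0.21  0.2   1.47  0.    1.47 -1.71] F [-1.08  0.24 -0.31] w 85.3
shift now cm [-0.55 -0.41 -0.28]Exception ignored on flushing sys.stdout:
BrokenPipeError: [Errno 32] Broken pipe
```

View pics/c_wrist.png

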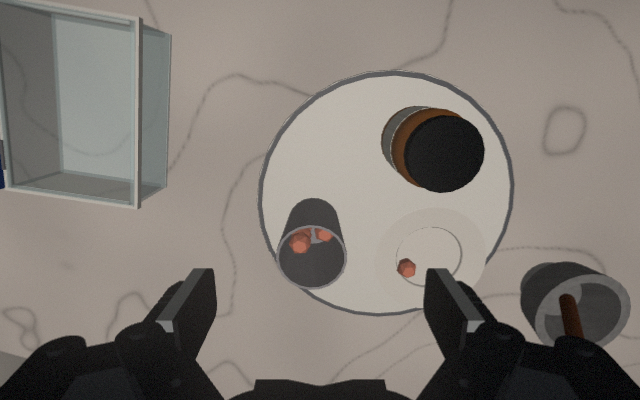

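Run:
```python
from geo import *
c=grab('wrist');t=grab('top');s=grab('scene')
print('mouth',cast(c,[(311.5,257)],131),'salt',cast(c,[(406,268)],42.5),'plate',cast(c,[(429,256)],31),'susan',cast(c,[(386,192)],25),'jar',cast(c,[(443,153)],141))
print('box front corners near,far rim',cast(c,[(138,17),(139,207)],85))
# rim ellipse
import itertools
a=np.linspace(0,2*np.pi,60)
for nm,cc in(('w',c),('t',t),('s',s)):
    for z in (131,):
        P=np.c_[588+34.5*np.cos(a),170+34.5*np.sin(a),np.full(60,z)]
        im=cc['img'].copy(); p=proj(cc,P)
        cv2.polylines(im,[np.int32(p*16)],True,(0,255,0),1,shift=4)
    m=p.mean(0).astype(int); x0,y0=max(0,m[0]-50),max(0,m[1]-50)
    cv2.imwrite(f'pics/d_{nm}.png',cv2.resize(im[y0:y0+100,x0:x0+100],None,fx=4,fy=4))
i=[cv2.imread(f'pics/d_{n}.png') for n in 'ws']
cv2.imwrite('pics/d.png',np.hstack(i))
```

```text
mouth [[586.24850374 171.52741018 131.        ]] salt [[600.59890089 299.85541729  42.5       ]] plate [[579.68187468 325.28654398  31.        ]] susan [[522.07193448 242.49241769  25.        ]] jar [[451.74694577 242.65056984 141.        ]]
box front corners near,far rim [[436.67123584 -49.60323048  85.        ]
 [615.10598901 -12.431079    85.        ]]
```

View pics/d.png

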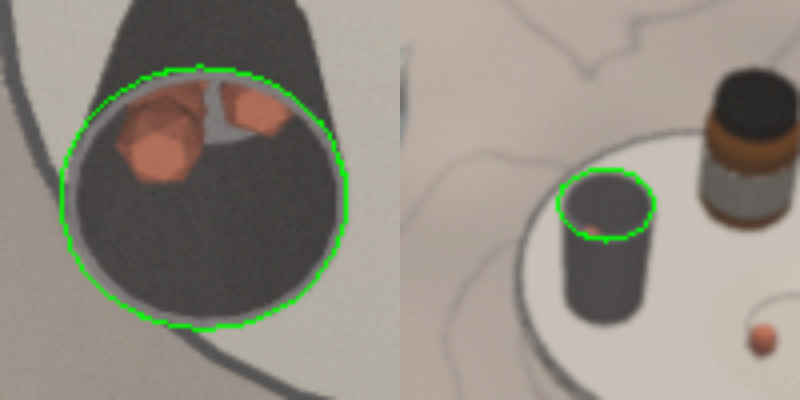

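```bash
python3 -m creep '[[1,0,0,0,0,-6.5,0],[1,0,0,0,0,-6.5,0],[1,0,0,0,0,-6.5,0],[1,0,0,0,0,-6.5,0],[1,0,0,0,0,-6.5,0],[1,0,0,0,0,-6.5,0],[1,0,0,0,0,-6.5,0],[1,0,0,0,0,-6.5,0],[1,0,0,0,0,-6.5,0],[1,0,0,0,0,-6.5,0]]'
python3 to.py 488.7 134.5 139 20 25 0
```

```text
time_s: 3.13
position: [509.1, 174.8, 349.2]
ee_rot: [-0.153, 0.87, 0.084, 0.461]
contact_force: [0.9, 2.6, 1.5]
gripper_width: 84.9
pos [509.1 174.8 349.2] x [-0.527 -0.189 -0.828] y [-0.344  0.939  0.005] z [ 0.777  0.288 -0.56 ] t 3.13
q [ 0.13 -0.11  2.17  1.    0.22 -2.68] F [0.95 2.57 1.46] w 84.9
turn [ 0.28 -9.07 -0.2 ] 9.1
shift after turn cm [20.45 -3.09  5.9 ]
shift now cm [19.25 -3.2   9.03]
```

```bash
python3 -m creep '[[1,0,0,0,0,6.5,0],[1,0,0,0,0,6.5,0],[1,0,0,0,0,6.5,0],[1,0,0,0,0,6.5,0],[1,0,0,0,0,6.5,0],[1,0,0,0,0,6.5,0],[1,0,0,0,0,6.5,0],[1,0,0,0,0,6.5,0],[1,0,0,0,0,6,0]]'
python3 -m creep '[[1,0,0,0,0,0,7],[1,0,0,0,0,0,7],[1,0,0,0,0,0,7],[1,0,0,0,0,0,7],[1,0,0,0,0,0,7],[1,0,0,0,0,0,7],[1,0,0,0,0,0,7],[1,0,0,0,0,0,7],[1,0,0,0,0,0,7],[1,0,0,0,0,0,7],[1,0,0,0,0,0,7],[1,0,0,0,0,0,7]]'
python3 -m creep '[[1,0,0,0,0,0,7],[1,0,0,0,0,0,7],[1,0,0,0,0,0,7],[1,0,0,0,0,0,7],[1,0,0,0,0,0,7],[1,0,0,0,0,0,7],[1,0,0,0,0,0,7],[1,0,0,0,0,0,7],[1,0,0,0,0,0,7],[1,0,0,0,0,0,7],[1,0,0,0,0,0,7],[1,0,0,0,0,0,7]]'
python3 to.py 520 150 350 80 40 180
```

```text
time_s: 3.88
position: [508.9, 192.1, 354.4]
ee_rot: [-0.194, 0.978, 0.028, 0.072]
contact_force: [0.5, -0.4, -0.6]
gripper_width: 85.7
time_s: 4.88
position: [508.4, 192.0, 352.9]
ee_rot: [0.513, 0.855, 0.071, 0.035]
contact_force: [0.1, -0.1, 0.2]
gripper_width: 85.4
time_s: 5.88
position: [508.4, 192.0, 352.9]
ee_rot: [0.953, 0.292, 0.076, -0.021]
contact_force: [0.6, -0.3, 0.2]
gripper_width: 85.3
pos [508.4 192.  352.9] x [0.817 0.554 0.157] y [ 0.561 -0.828  0.005] z [ 0.133  0.084 -0.988] t 5.88
q [0.25 0.13 1.52 0.05 1.35 1.22] F [ 0.59 -0.28  0.19] w 85.3
turn [ 23.31  38.81 -40.64] 60.8
shift after turn cm [-2.75  1.87 -2.83]
shift now cm [-1.42  4.13  0.08]
```

```bash
python3 -m creep '[[1,0,0,0,2.6,4.3,-4.5],[1,0,0,0,2.6,4.3,-4.5],[1,0,0,0,2.6,4.3,-4.5],[1,0,0,0,2.6,4.3,-4.5],[1,0,0,0,2.6,4.3,-4.5],[1,0,0,0,2.6,4.3,-4.5],[1,0,0,0,2.6,4.3,-4.5],[1,0,0,0,2.6,4.3,-4.5],[1,0,0,0,2.6,4.3,-4.5]]'
python3 to.py 520 150 350 40 25 180
```

```text
time_s: 6.63
position: [508.3, 191.8, 353.6]
ee_rot: [0.693, 0.584, 0.323, -0.272]
contact_force: [0.4, -0.3, -0.4]
gripper_width: 85.5
pos [508.3 191.8 353.6] x [0.109 0.634 0.766] y [ 0.986 -0.169 -0.   ] z [ 0.13   0.755 -0.643] t 6.63
q [-0.24  0.18  1.76  0.89  1.39 -0.33] F [ 0.39 -0.32 -0.37] w 85.5
turn [-34.03  14.41  21.69] 42.9
shift after turn cm [-1.09  3.95 -1.47]
shift now cm [-2.8   1.86 -2.76]
```

```bash
python3 -m creep '[[1,0,0,0,-4.9,2.1,3.1],[1,0,0,0,-4.9,2.1,3.1],[1,0,0,0,-4.9,2.1,3.1],[1,0,0,0,-4.9,2.1,3.1],[1,0,0,0,-4.9,2.1,3.1],[1,0,0,0,-4.9,2.1,3.1],[1,0,0,0,-4.9,2.1,3.1]]'
python3 to.py 488.7 134.5 150 20 25 180
```

```text
time_s: 7.22
position: [508.3, 190.9, 352.7]
ee_rot: [0.794, 0.283, 0.506, -0.181]
contact_force: [0.7, 1.0, 1.2]
gripper_width: 85.6
pos [508.3 190.9 352.7] x [0.327 0.267 0.907] y [ 0.632 -0.775 -0.   ] z [ 0.702  0.574 -0.422] t 7.22
q [-0.19 -0.    2.23  1.6   0.77 -0.5 ] F [0.7  1.02 1.16] w 85.6
turn [-17.44  -0.04   8.1 ] 19.2
shift after turn cm [-19.96   4.63   5.15]
shift now cm [-20.52   3.14   3.94]
```

```bash
python3 -m creep '[[1,-1,2,3,0,0,0],[1,-1,2,3,0,0,0],[1,-1,1.5,3,0,0,0],[1,-1,1,2,0,0,0],[1,0,0,0,-5.8,0,2.7],[1,0,0,0,-5.8,0,2.7],[1,0,0,0,-5.8,0,2.7]]'
python3 to.py 582.4 168.6 250 20 25 180
```

```text
time_s: 7.8
position: [617.7, 195.1, 271.7]
ee_rot: [0.82, 0.188, 0.527, -0.119]
contact_force: [0.6, 0.7, 0.3]
gripper_width: 85.5
pos [617.7 195.1 271.7] x [0.373 0.183 0.91 ] y [ 0.435 -0.901  0.003] z [ 0.82   0.394 -0.416] t 7.8
q [ 0.05  0.27  2.23  2.44  0.58 -1.14] F [0.58 0.7  0.32] w 85.5
turn [-5.17 -0.45  2.58] 5.8
shift after turn cm [-3.75  1.29 -2.91]
shift now cm [-3.77  0.85 -3.04]
```

```bash
python3 -m creep '[[1,0,0,0,-5.2,-0.4,2.6],[1,-2,0.65,-1.5,0,0,0],[1,-1.75,0.65,-1.4,0,0,0],[1,0,0,0,0,0,0]]'
python3 to.py 582.4 168.6 150 20 25 180
```

```text
time_s: 8.13
position: [588.7, 167.7, 254.8]
ee_rot: [0.824, 0.165, 0.531, -0.104]
contact_force: [0.1, 0.7, 0.0]
gripper_width: 85.4
pos [588.7 167.7 254.8] x [0.381 0.162 0.91 ] y [ 0.382 -0.924  0.004] z [ 0.842  0.346 -0.414] t 8.13
q [ 0.02  0.28  2.33  2.58  0.67 -1.27] F [0.14 0.66 0.01] w 85.4
turn [-2.13 -0.56  1.26] 2.5
shift after turn cm [-9.73 -0.29  3.92]
shift now cm [-9.77 -0.36  3.84]
```

```bash
python3 -m creep '[[1,-2.8,-0.1,1.2,0,0,0],[1,-2.8,-0.1,1,0,0,0],[1,0,0,0,-2.1,-0.5,1.3],[1,0,0,0,0,0,0]]'
python3 to.py 582.4 168.6 180 20 25 180
```

```text
time_s: 8.47
position: [608.3, 172.1, 205.9]
ee_rot: [0.837, 0.148, 0.518, -0.094]
contact_force: [-0.1, 1.4, 0.9]
gripper_width: 85.4
pos [608.3 172.1 205.9] x [0.419 0.15  0.896] y [ 0.345 -0.938 -0.004] z [ 0.84   0.311 -0.445] t 8.47
q [ 0.07  0.41  2.33  2.75  0.72 -1.4 ] F [-0.13  1.43  0.88] w 85.4
turn [-0.29  1.41 -0.12] 1.4
shift after turn cm [-3.43 -0.55 -1.22]
shift now cm [-3.46 -0.55 -1.13]
```

```bash
python3 -m creep '[[1,3,0,0,0,0,0],[1,3,0,0,0,0,0],[1,3,0,0,4.9,-2.1,-3.1],[1,0,0,0,4.9,-2.1,-3.1],[1,0,0,0,4.9,-2.1,-3.1],[1,0,0,0,4.9,-2.1,-3.1],[1,0,0,0,4.9,-2.1,-3.1],[1,0,0,0,4.9,-2.1,-3.1],[1,0,0,0,4.9,-2.1,-3.1]]'
python3 to.py 560 200 300 80 40 180;python3 to.py 560 200 300 -75 88 0 | grep turn
```

```text
time_s: 9.22
position: [640.3, 193.8, 279.9]
ee_rot: [0.808, 0.358, 0.43, -0.186]
contact_force: [1.2, 1.3, 1.8]
gripper_width: 85.3
pos [640.3 193.8 279.9] x [0.374 0.418 0.828] y [ 0.738 -0.675  0.008] z [ 0.562  0.608 -0.561] t 9.22
q [-0.13  0.28  1.94  1.34  0.77 -0.37] F [1.16 1.32 1.75] w 85.3
turn [ 26.14  -5.6  -19.21] 32.9
shift after turn cm [ 1.04 -8.01 -1.89]
shift now cm [-1.08 -6.33 -5.26]
turn [ 27.43 -52.57 -53.07] 79.6
shift after turn cm [ 2.6  -7.59 -2.1 ]
```

```bash
python3 -m creep '[[1,0,0,0,2.3,-4.4,-4.4],[1,0,0,0,2.3,-4.4,-4.4],[1,0,0,0,2.3,-4.4,-4.4],[1,0,0,0,2.3,-4.4,-4.4],[1,0,0,0,2.3,-4.4,-4.4],[1,0,0,0,2.3,-4.4,-4.4],[1,0,0,0,2.3,-4.4,-4.4],[1,0,0,0,2.3,-4.4,-4.4],[1,0,0,0,2.3,-4.4,-4.4],[1,0,0,0,2.3,-4.4,-4.4],[1,0,0,0,2.3,-4.4,-4.4],[1,0,0,0,2.3,-4.4,-4.4]]'
python3 to.py 560 270 300 -75 30 0
```

```text
time_s: 10.22
position: [642.8, 192.8, 281.8]
ee_rot: [0.612, 0.79, -0.011, 0.014]
contact_force: [0.3, -0.1, -0.4]
gripper_width: 85.5
pos [642.8 192.8 281.8] x [-0.25   0.968 -0.037] y [ 0.968  0.25  -0.   ] z [ 0.009 -0.036 -0.999] t 10.22
q [ 0.25  0.43  1.25 -0.04  1.46 -0.  ] F [ 0.32 -0.12 -0.35] w 85.5
turn [ -0.29 -57.9   -0.46] 57.9
shift after turn cm [ 3.22 -6.   -9.23]
shift now cm [ 9.48 -6.09 -2.17]
```

```bash
python3 -m creep '[[1,3,-2,0,0,0,0],[1,3,-2,0,0,-6.5,0],[1,3,-2,0,0,-6.5,0],[1,0,0,0,0,-6.5,0],[1,0,0,0,0,-6.5,0],[1,0,0,0,0,-6.5,0],[1,0,0,0,0,-6.5,0],[1,0,0,0,0,-6.5,0],[1,0,0,0,0,-6.5,0],[1,0,0,0,0,-6,0]]'
python3 to.py 563.8 259 141 -75 30 0
```

```text
time_s: 11.05
position: [562.3, 266.5, 275.7]
ee_rot: [0.531, 0.684, -0.305, 0.397]
contact_force: [0.4, -1.5, -0.2]
gripper_width: 85.2
pos [562.3 266.5 275.7] x [-0.121  0.484 -0.867] y [0.968 0.249 0.004] z [ 0.218 -0.839 -0.499] t 11.05
q [ 0.8   0.65  1.3  -0.87  1.8   0.62] F [ 0.37 -1.48 -0.2 ] w 85.2
turn [-0.36  0.09 -0.48] 0.6
shift after turn cm [11.28 -0.05  7.39]
shift now cm [11.29 -0.1   7.37]
```

```bash
python3 -m creep '[[1,2.8,0,1.8,0,0,0],[1,2.8,0,1.8,0,0,0],[1,2.8,0,1.9,0,0,0],[1,2.9,0,1.9,0,0,0],[1,0,0,0,0,0,0],[1,0,0,0,0,0,0]]'
python3 to.py 586.2 175.5 91 -75 30 0; python3 look.py scene,top,wrist e | tail -0 2>/dev/null
```

```text
time_s: 11.55
position: [563.9, 257.9, 138.8]
ee_rot: [0.531, 0.685, -0.307, 0.394]
contact_force: [0.5, 0.5, 1.0]
gripper_width: 85.4
pos [563.9 257.9 138.8] x [-0.126  0.484 -0.866] y [ 0.969  0.248 -0.003] z [ 0.213 -0.839 -0.501] t 11.55
q [ 0.78  0.79  1.4  -0.84  1.63  0.8 ] F [0.49 0.47 0.99] w 85.4
turn [-0.64 -0.04 -0.2 ] 0.7
shift after turn cm [-0.13  0.02  9.79]
shift now cm [-0.14  0.13  9.79]Exception ignored on flushing sys.stdout:
BrokenPipeError: [Errno 32] Broken pipe
```

Run:
```python
import cv2,numpy as np
a=cv2.imread('pics/e_scene.png')[80:280,250:500];b=cv2.imread('pics/e_wrist.png')
a=cv2.resize(a,None,fx=1.6,fy=1.6);b=cv2.resize(b,(512,320))[:, 60:460]
cv2.imwrite('pics/e.png',np.hstack([a,b]))
```

```text
(no output)
```

View pics/e.png

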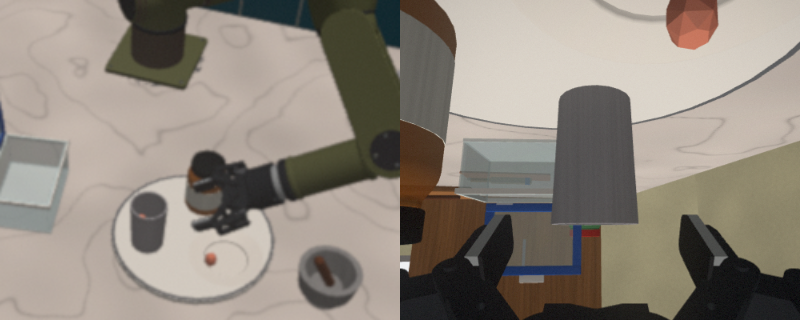

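```bash
python3 -m creep '[[1,0,0,2.5,0,0,0],[1,0,0,2.5,0,0,0],[1,0,0,2.0,0,0,0],[1,0,0,1.5,0,0,0],[1,0,0,1.2,0,0,0],[1,0,0,0,0,0,0]]'
python3 -m creep '[[0.5,0,0,0,0,0,0],[0.5,0,0,0,0,0,0],[0.5,0,0,0,0,0,0],[0.5,0,0,0,0,0,0],[0.5,0,0,0,0,0,0],[0.5,0,0,0,0,0,0]]' 50
python3 to.py 586.2 175.5 91 -75 30 0; python3 look.py wrist f >/dev/null
```

```text
time_s: 12.2
position: [585.4, 175.5, 90.5]
ee_rot: [0.533, 0.684, -0.306, 0.393]
contact_force: [-0.7, -0.2, 0.0]
gripper_width: 85.4
time_s: 12.7
position: [585.7, 178.2, 91.1]
ee_rot: [0.532, 0.685, -0.305, 0.394]
contact_force: [-0.5, 0.6, 5.5]
gripper_width: 64.0
pos [585.7 178.2  91.1] x [-0.123  0.488 -0.864] y [0.969 0.248 0.002] z [ 0.215 -0.837 -0.503] t 12.7
q [ 0.68  0.82  1.53 -0.91  1.47  0.86] F [-0.5   0.64  5.49] w 64.0
turn [-0.5  -0.2  -0.41] 0.7
shift after turn cm [-0.13 -0.02  0.24]
shift now cm [-0.13 -0.01  0.24]
```

View pics/f_wrist.png

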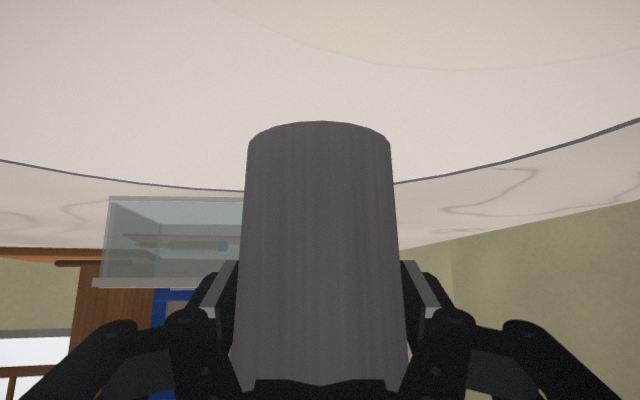

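```bash
python3 -m creep '[[0.5,-0.9,0,-0.5,0,0,0],[0.5,-1.7,0,-1,0,0,0],[0.5,-2.2,0,-1.25,0,0,0],[0.5,-2.2,0,-1.25,0,0,0],[0.5,-2.2,0,-1.25,0,0,0],[0.5,-2.2,0,-1.25,0,0,0],[0.5,-0.8,0,-0.5,0,0,0]]'
python3 to.py 518 -97 235
python3 - <<'E'
from geo import *
o=readout.get_obs();R0=R.from_quat(o['ee_rot']).as_matrix()
z0=R0[:,2];up=np.array([0,0,1.])
az,ps,tb=np.radians([15,0,35])
m=np.array([np.cos(tb)*np.cos(az),np.cos(tb)*np.sin(az),-np.sin(tb)])
c=z0@up
for al in np.radians([0,10]):
    D=np.arccos((c+np.sin(tb)*-np.sin(al)*-1*-1)/(np.cos(tb)*np.cos(al))) if 0 else np.arccos((c-np.sin(tb)*np.sin(al))/(np.cos(tb)*np.cos(al)))
    ps=az-D
    z1=np.array([np.cos(al)*np.cos(ps),np.cos(al)*np.sin(ps),-np.sin(al)])
    f=lambda a,b:np.c_[a,b,np.cross(a,b)]
    Q=f(m,z1)@np.linalg.inv(f(up,z0))
    r=R.from_matrix(R0.T@Q@R0).as_rotvec(degrees=True)
    print(np.degrees(al),np.degrees(ps),m@z1,c,'rotvec tool',r.round(1),np.linalg.norm(r).round(1))
E
```

```text
time_s: 13.33
position: [586.1, 177.1, 233.7]
ee_rot: [0.533, 0.685, -0.303, 0.394]
contact_force: [0.4, -0.8, -2.0]
gripper_width: 64.3
pos [586.1 177.1 233.7] x [-0.122  0.491 -0.863] y [0.969 0.248 0.004] z [ 0.216 -0.835 -0.506] t 13.33
q [ 0.68  0.64  1.46 -0.91  1.63  0.67] F [ 0.4  -0.78 -2.03] w 64.3
shift now cm [-12.74 -13.38  21.37]
0.0 -113.12091843690108 -0.5056815125464738 -0.505681512546474 rotvec tool [  50.2   25.6 -113.1] 126.4
10.0 -123.61739645143473 -0.5056815125464738 -0.505681512546474 rotvec tool [  40.2   43.6 -114.4] 128.8
```

```bash
python3 -m creep '[[0.5,-0.6,-0.7,1.1,0,0,0],[0.5,-1.2,-1.3,2.1,0,0,0],[0.5,-1.3,-1.35,2.15,0,0,0],[0.5,-1.3,-1.35,2.15,0,0,0],[0.5,-1.3,-1.35,2.15,0,0,0],[0.5,-1.3,-1.35,2.15,0,0,0],[0.5,-1.3,-1.35,2.15,0,0,0],[0.5,-1.3,-1.35,2.15,0,0,0],[0.5,-1.3,-1.35,2.15,0,0,0],[0.5,-1.3,-1.35,2.15,0,0,0],[0.5,-0.6,-0.6,1.0,0,0,0],[0.5,0,0,0,0,0,0]]'
python3 to.py 518 -97 235;  python3 look.py scene,top g >/dev/null
```

```text
time_s: 14.33
position: [514.7, -100.7, 232.6]
ee_rot: [0.533, 0.684, -0.307, 0.392]
contact_force: [-0.9, 0.2, -3.0]
gripper_width: 64.1
pos [ 514.7 -100.7  232.6] x [-0.126  0.489 -0.863] y [ 0.97   0.244 -0.003] z [ 0.209 -0.838 -0.505] t 14.33
q [ 0.32  0.42  1.94 -1.14  1.25  0.74] F [-0.88  0.18 -3.02] w 64.1
shift now cm [-0.07  0.41 -0.36]
```

View pics/g_scene.png

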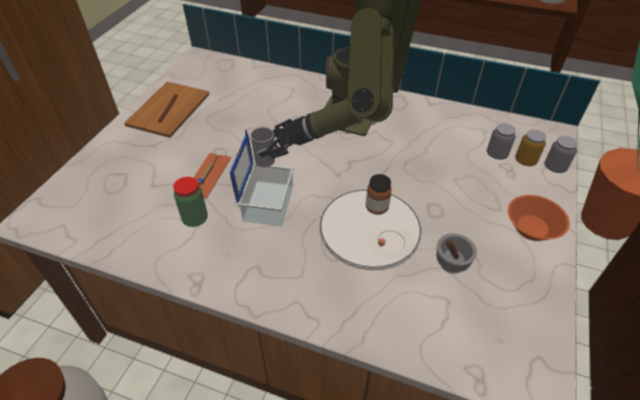

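View pics/g_top.png

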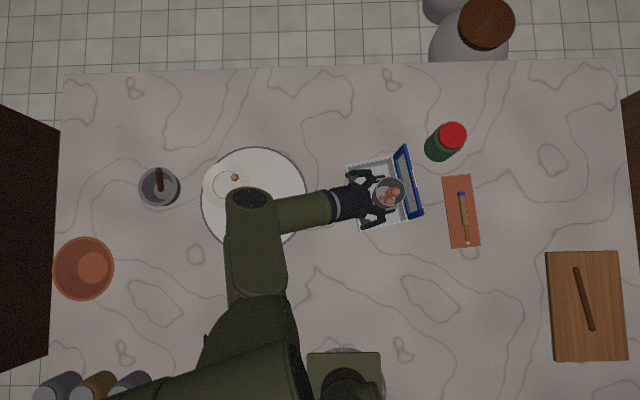

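```bash
python3 -m creep '[[0.5,0,0,0,2.4,1.2,-5.4],[0.5,0,0,0,2.4,1.2,-5.4],[0.5,0,0,0,2.4,1.2,-5.4],[0.5,0,0,0,2.4,1.2,-5.4],[0.5,0,0,0,2.4,1.2,-5.4],[0.5,0,0,0,2.4,1.2,-5.4],[0.5,0,0,0,2.4,1.2,-5.4],[0.5,0,0,0,2.4,1.2,-5.4],[0.5,0,0,0,0,0,0]]'
python3 to.py 518 -97 175
```

```text
time_s: 15.18
position: [520.2, -96.4, 231.8]
ee_rot: [0.323, 0.803, -0.49, 0.105]
contact_force: [0.5, 0.9, -3.0]
gripper_width: 64.3
pos [520.2 -96.4 231.8] x [-0.77   0.415 -0.485] y [ 0.621  0.311 -0.72 ] z [-0.148 -0.855 -0.497] t 15.18
q [ 0.27  0.55  1.67 -0.9   1.56 -0.21] F [ 0.5   0.9  -2.99] w 64.3
shift now cm [2.9  3.93 2.91]
```

```bash
python3 -m creep '[[0.5,1.1,1.5,1.1,0,0,0],[0.5,1.1,1.5,1.1,0,0,0],[0.5,0,0,0,2.4,1.2,-5.4],[0.5,0,0,0,2.4,1.2,-5.4],[0.5,0,0,0,2.4,1.2,-5.4],[0.5,0,0,0,2.4,1.2,-5.4],[0.5,0,0,0,2.4,1.2,-5.4]]'
python3 to.py 518 -97 175; python3 look.py top h0 >/dev/null
python3 -m creep '[[0.5,0,0,0,2.4,1.2,-5.4],[0.5,0,0,0,2.4,1.2,-5.4],[0.5,0,0,0,2.4,1.2,-5.4],[0.5,0,0,0,2.4,1.2,-5.4],[0.5,0,0,0,2.4,1.2,-5.4],[0.5,0,0,0,2.4,1.2,-5.4],[0.5,0,0,0,2.4,1.2,-5.4],[0.5,0,0,0,2.4,1.2,-5.4],[0.5,0,0,0,0,0,0],[0.5,0,0,0,0,0,0],[0.5,0,0,0,0,0,0]]'
python3 to.py 518 -97 175; python3 look.py scene,top h >/dev/null
python3 -c "
import cv2,numpy as np
a=cv2.imread('pics/h0_top.png')[100:260,300:480];b=cv2.imread('pics/h_top.png')[100:260,300:480]
cv2.imwrite('pics/h.png',cv2.convertScaleAbs(cv2.resize(np.hstack([a,b]),None,fx=2.2,fy=2.2),alpha=1.5))"
```

```text
time_s: 15.77
position: [517.0, -97.5, 189.7]
ee_rot: [0.161, 0.805, -0.565, -0.087]
contact_force: [-0.2, -0.4, -2.7]
gripper_width: 64.4
pos [517.  -97.5 189.7] x [-0.933  0.358 -0.041] y [ 0.161  0.311 -0.937] z [-0.323 -0.88  -0.347] t 15.77
q [ 0.25  0.73  1.59 -0.89  1.72 -0.61] F [-0.22 -0.41 -2.75] w 64.4
shift now cm [-0.01  1.41  0.43]
time_s: 16.73
position: [516.2, -98.3, 190.3]
ee_rot: [-0.114, 0.695, -0.602, -0.377]
contact_force: [0.1, 0.3, -2.7]
gripper_width: 64.3
pos [516.2 -98.3 190.3] x [-0.691  0.295  0.66 ] y [-0.611  0.251 -0.751] z [-0.387 -0.922  0.007] t 16.73
q [ 0.27  0.92  1.56 -1.02  1.97 -1.28] F [ 0.11  0.26 -2.72] w 64.3
shift now cm [-1.1   1.07 -0.2 ]
```

View pics/h.png

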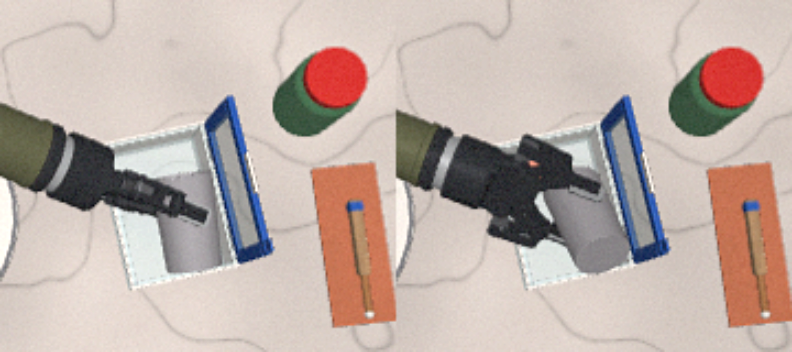

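View pics/h_scene.png

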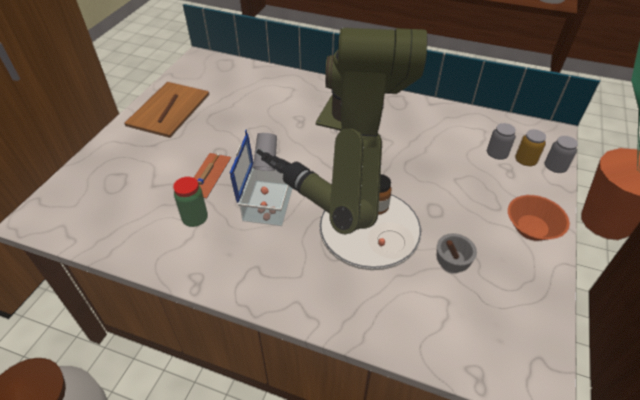

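Lumps are dropping into the container; look closer and wait a little.

```bash
python3 -m creep '[[0.5,0,0,0,2.4,1.2,-5.4],[0.5,0,0,0,-2.4,-1.2,5.4],[0.5,0,0,0,2.4,1.2,-5.4],[0.5,0,0,0,-2.4,-1.2,5.4],[0.5,0,0,0,2.4,1.2,-5.4],[0.5,0,0,0,0,0,0]]'
python3 - <<'E'
from geo import *
s=grab('scene');t=grab('top')
crop(s,220,120,320,240,4,'i1.png');crop(t,330,130,430,240,4,'i2.png')
a=cv2.imread('pics/i1.png');b=cv2.imread('pics/i2.png')
cv2.imwrite('pics/i.png',np.hstack([a[:440],b]))
E
```

```text
time_s: 17.33
position: [515.7, -98.8, 190.3]
ee_rot: [-0.149, 0.672, -0.598, -0.412]
contact_force: [-0.2, 0.1, -2.9]
gripper_width: 64.1
```

View pics/i.png

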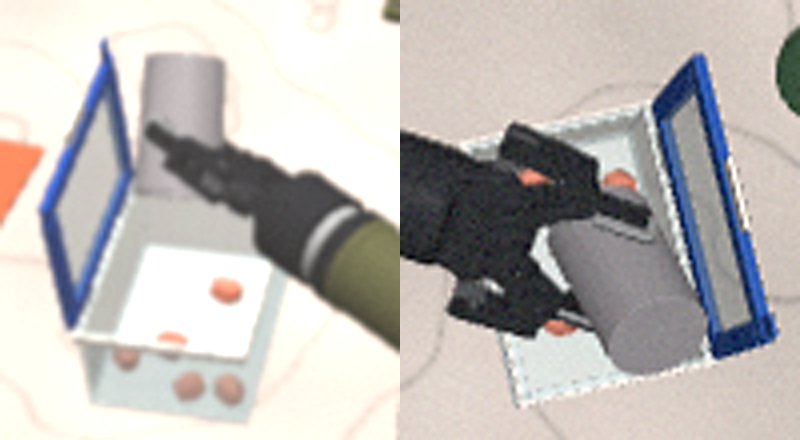

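```bash
python3 -m creep '[[0.5,0,0,0,-2.4,-1.2,5.4],[0.5,0,0,0,-2.4,-1.2,5.4],[0.5,0,0,0,-2.4,-1.2,5.4],[0.5,0,0,0,-2.4,-1.2,5.4],[0.5,0,0,0,-2.4,-1.2,5.4],[0.5,0,0,0,-2.4,-1.2,5.4],[0.5,0,0,0,-2.4,-1.2,5.4],[0.5,0,0,0,-2.4,-1.2,5.4],[0.5,0,0,0,-2.4,-1.2,5.4],[0.5,0,0,0,-2.4,-1.2,5.4],[0.5,0,0,0,-2.4,-1.2,5.4],[0.5,0,0,0,-2.4,-1.2,5.4]]'
python3 -m creep '[[0.5,0,0,0,-2.4,-1.2,5.4],[0.5,0,0,0,-2.4,-1.2,5.4],[0.5,-1.1,-1.5,-1.1,0,0,0],[0.5,-1.1,-1.5,-1.1,0,0,0],[0.5,0,0,0,-2.4,-1.2,5.4],[0.5,0,0,0,-2.4,-1.2,5.4],[0.5,0,0,0,-2.4,-1.2,5.4],[0.5,0,0,0,-2.4,-1.2,5.4],[0.5,0,0,0,-2.4,-1.2,5.4],[0.5,0,0,0,-2.4,-1.2,5.4],[0.5,0,0,0,-2.4,-1.2,5.4],[0.5,0,0,0,-2.4,-1.2,5.4]]'
python3 to.py 586 177 240 -75 30 0
python3 - <<'E'
from geo import *
s=grab('scene');t=grab('top')
crop(s,220,120,320,240,4,'j1.png');crop(t,330,130,430,240,4,'j2.png')
a=cv2.imread('pics/j1.png');b=cv2.imread('pics/j2.png')
cv2.imwrite('pics/j.png',np.hstack([a[:440],b]))
E
```

```text
time_s: 18.43
position: [515.8, -98.7, 190.8]
ee_rot: [0.265, 0.809, -0.523, 0.031]
contact_force: [-1.1, 0.2, -2.6]
gripper_width: 64.1
time_s: 19.43
position: [516.7, -98.5, 234.2]
ee_rot: [0.534, 0.683, -0.303, 0.395]
contact_force: [0.4, -0.5, -1.6]
gripper_width: 63.8
pos [516.7 -98.5 234.2] x [-0.116  0.49  -0.864] y [0.97  0.245 0.009] z [ 0.216 -0.836 -0.504] t 19.43
q [ 0.32  0.42  1.94 -1.14  1.25  0.75] F [ 0.39 -0.5  -1.59] w 63.8
turn [-0.47 -0.24 -0.84] 1.0
shift after turn cm [ 11.9   13.82 -21.78]
shift now cm [ 12.2   13.47 -21.84]
```

View pics/j.png

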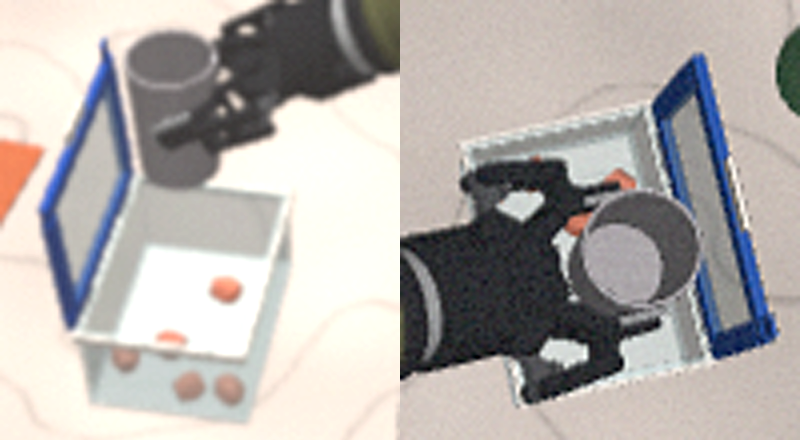

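```bash
python3 -m creep '[[0.5,0.6,0.7,-1.1,0,0,0],[0.5,1.2,1.3,-2.1,0,0,0],[0.5,1.3,1.35,-2.15,0,0,0],[0.5,1.3,1.35,-2.15,0,0,0],[0.5,1.3,1.35,-2.15,0,0,0],[0.5,1.3,1.35,-2.15,0,0,0],[0.5,1.3,1.35,-2.15,0,0,0],[0.5,1.3,1.35,-2.15,0,0,0],[0.5,1.3,1.35,-2.15,0,0,0],[0.5,1.3,1.35,-2.15,0,0,0],[0.5,0.6,0.6,-1.0,0,0,0],[0.5,0,0,0,0,0,0]]'
python3 -m creep '[[0.5,0,0,0,0,0,0],[0.5,0,0,0,0,0,0]]'
python3 to.py 585.7 178 92 -75 30 0
```

```text
time_s: 20.53
position: [587.3, 181.3, 229.8]
ee_rot: [0.531, 0.686, -0.304, 0.393]
contact_force: [0.2, 0.0, -2.0]
gripper_width: 64.4
time_s: 20.7
position: [585.3, 176.4, 230.4]
ee_rot: [0.532, 0.685, -0.306, 0.393]
contact_force: [0.1, -0.5, -2.0]
gripper_width: 64.2
pos [585.3 176.4 230.4] x [-0.126  0.488 -0.864] y [ 0.969  0.247 -0.002] z [ 0.212 -0.837 -0.504] t 20.7
q [ 0.68  0.64  1.46 -0.91  1.63  0.67] F [ 0.05 -0.47 -1.99] w 64.2
turn [-0.66 -0.26 -0.27] 0.8
shift after turn cm [12.06  0.08  6.8 ]
shift now cm [12.03  0.11  6.85]
```

```bash
python3 -m creep '[[0.5,2,0,1.15,0,0,0],[0.5,2.2,0,1.25,0,0,0],[0.5,2.2,0,1.25,0,0,0],[0.5,2.2,0,1.25,0,0,0],[0.5,1.7,0,1,0,0,0],[0.5,1.1,0,0.6,0,0,0],[0.5,0.4,0,0.2,0,0,0],[0.5,0,0,0,0,0,0],[0.5,0,0,0,0,0,0]]'
python3 to.py 585.7 178 91
```

```text
time_s: 21.45
position: [585.5, 177.7, 95.8]
ee_rot: [0.532, 0.684, -0.306, 0.394]
contact_force: [0.5, 0.3, -1.9]
gripper_width: 63.9
pos [585.5 177.7  95.8] x [-0.124  0.488 -0.864] y [0.969 0.247 0.001] z [ 0.214 -0.837 -0.503] t 21.45
q [ 0.68  0.81  1.53 -0.91  1.48  0.86] F [ 0.49  0.27 -1.93] w 63.9
shift now cm [0.43 0.03 0.22]
```

```bash
python3 -m creep '[[0.5,0.2,0,0.1,0,0,0],[0.5,0.2,0,0.1,0,0,0],[0.5,0.1,0,0.05,0,0,0],[0.5,0,0,0,0,0,0]]'
python3 to.py 585.7 178 91
```

```text
time_s: 21.78
position: [585.6, 178.5, 91.1]
ee_rot: [0.532, 0.684, -0.305, 0.394]
contact_force: [-1.0, 1.7, 4.4]
gripper_width: 64.2
pos [585.6 178.5  91.1] x [-0.123  0.487 -0.865] y [0.969 0.248 0.002] z [ 0.215 -0.837 -0.503] t 21.78
q [ 0.68  0.82  1.53 -0.91  1.48  0.86] F [-0.97  1.73  4.44] w 64.2
shift now cm [-0.02  0.    0.05]
```

```bash
python3 -m creep '[[0.8,0,0,0,0,0,0],[1,0,0,0,0,0,0],[1,0,0,0,0,0,0],[1,0,0,0,0,0,0],[1,0,0,0,0,0,0],[1,0,0,-1,0,0,0],[1,0,0,-2,0,0,0],[1,0,0,-3,0,0,0],[1,0,0,-3,0,0,0],[1,0,0,-3,0,0,0],[1,-2,0,0,0,0,0],[1,-3,0,0,0,0,0]]'
python3 -m creep '[[1,-3,0,0,0,6,0],[1,0,0,0,0,6,0],[1,0,0,0,0,6,0],[1,0,0,0,0,6,0],[1,0,0,0,0,6,0],[1,0,0,0,0,6,0],[1,0,0,0,0,6,0],[1,0,0,0,0,6,0],[1,0,0,0,0,6,0],[1,0,0,0,0,6,0]]'
python3 to.py 500 300 330 -75 90 0; python3 look.py wrist,scene,top k >/dev/null
```

```text
time_s: 22.78
position: [564.8, 257.7, 191.9]
ee_rot: [0.53, 0.686, -0.305, 0.393]
contact_force: [0.8, -0.6, 0.7]
gripper_width: 85.2
time_s: 23.62
position: [569.5, 240.5, 220.6]
ee_rot: [0.613, 0.79, 0.004, -0.003]
contact_force: [-0.7, -0.6, -0.2]
gripper_width: 85.3
pos [569.5 240.5 220.6] x [-0.249  0.969  0.009] y [0.969 0.249 0.003] z [ 0.    0.01 -1.  ] t 23.62
q [0.33 0.39 1.47 0.01 1.28 0.07] F [-0.69 -0.6  -0.21] w 85.3
turn [ 0.16 -0.54 -0.6 ] 0.8
shift after turn cm [  7.55  -5.17 -10.94]
shift now cm [  7.6   -5.22 -10.88]
```

View pics/k_wrist.png

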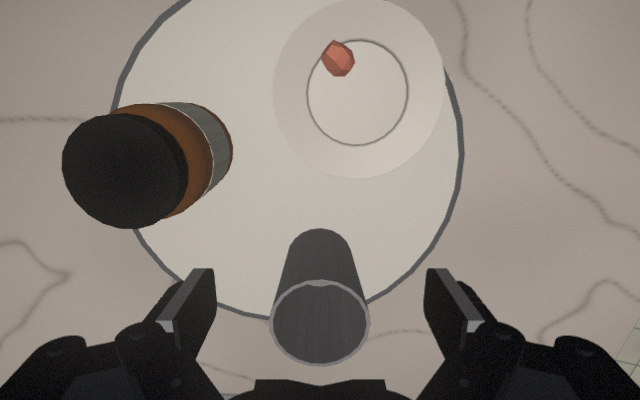

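View pics/k_scene.png

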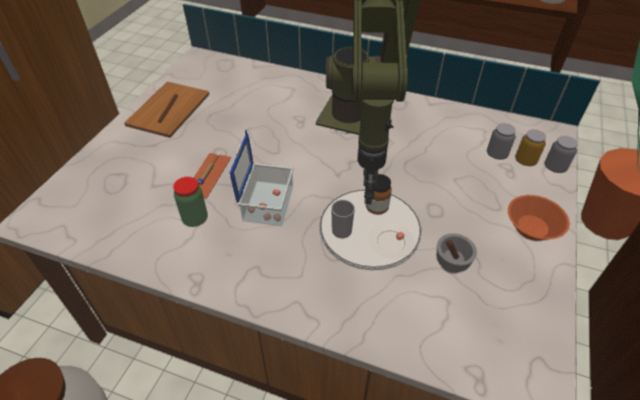

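Run:
```python
from geo import *
w=grab('wrist');s=grab('scene');t=grab('top')
def pink(c,lo=20):
    h=cv2.cvtColor(c['img'],cv2.COLOR_BGR2HSV)
    m=cv2.inRange(h,(0,70,90),(12,255,255))
    n,l,st,ce=cv2.connectedComponentsWithStats(m)
    return [(ce[i].round(1).tolist(),int(st[i,4])) for i in range(1,n) if st[i,4]>6]
for nm,c in(('w',w),('s',s),('t',t)): print(nm,pink(c))
print('w',cast(w,[(338.5,57.5)],42.5),'plate',cast(w,[(358,92)],31),'tumbler',cast(w,[(320,322)],131))
print('s',cast(s,[(400,236)],42.5),'plate', cast(s,[(392,241)],31))
```

```text
w [([338.3, 52.9], 876), ([144.1, 108.3], 145), ([129.5, 107.1], 10), ([172.2, 122.8], 131), ([182.1, 137.5], 11), ([185.5, 143.2], 11), ([188.6, 151.4], 12), ([190.4, 146.9], 7), ([194.6, 164.0], 21), ([193.1, 174.3], 9), ([191.0, 181.6], 8), ([189.0, 192.1], 7), ([180.1, 202.6], 8)]
s [([548.3, 2.8], 20), ([163.2, 85.2], 12), ([202.5, 89.9], 14), ([167.2, 105.8], 54), ([127.3, 119.2], 11), ([83.0, 146.0], 7), ([622.0, 168.9], 1452), ([202.0, 176.7], 1145), ([275.9, 191.7], 35), ([388.9, 190.9], 16), ([381.8, 194.1], 12), ([538.0, 217.0], 2173), ([262.5, 204.0], 14), ([266.4, 214.9], 9), ([276.6, 215.9], 11), ([399.9, 235.4], 48), ([607.0, 237.7], 7), ([33.9, 359.1], 29), ([56.8, 366.4], 26), ([8.0, 369.1], 17), ([22.2, 390.9], 352)]
t [([452.7, 134.3], 582), ([363.1, 173.1], 57), ([352.8, 176.1], 44), ([384.6, 176.3], 50), ([460.3, 210.7], 1862), ([374.8, 184.5], 54), ([218.4, 192.0], 54), ([370.2, 209.7], 53), ([82.8, 267.9], 3122), ([612.1, 284.9], 11), ([608.3, 292.1], 7), ([621.5, 299.0], 8), ([612.6, 309.1], 9), ([557.0, 311.7], 7), ([561.1, 331.1], 7), ([615.4, 332.0], 7), ([559.1, 343.1], 8), ([577.3, 345.0], 7), ([625.9, 345.9], 9), ([583.6, 353.4], 8), ([574.8, 360.7], 19)]
w [[559.43957852 341.49310531  42.5       ]] plate [[581.95953396 321.25647132  31.        ]] tumbler [[587.71433505 170.0886853  131.        ]]
s [[560.10571963 346.67447943  42.5       ]] plate [[577.65963181 327.89397879  31.        ]]
```

View pics/k_top.png

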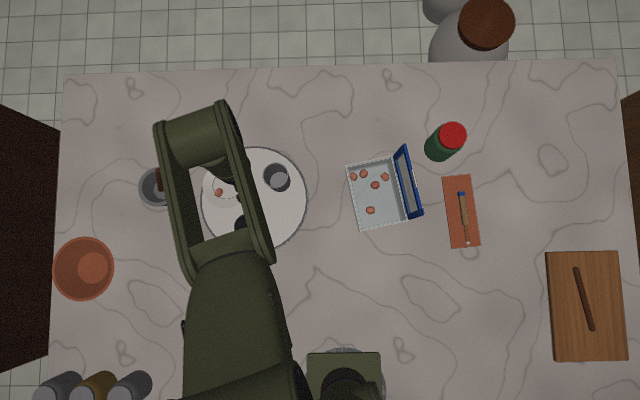

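```bash
python3 -m creep '[[0.65,0,0,0,0,0,-6.4],[0.65,0,0,0,0,0,-6.4],[0.65,0,0,0,0,0,-6.4],[0.65,0,0,0,0,0,-6.4],[0.65,0,0,0,0,0,-6.4]]' 40
python3 to.py 559.5 343 150
```

```text
time_s: 24.33
position: [568.5, 241.4, 218.3]
ee_rot: [0.368, 0.93, 0.001, -0.001]
contact_force: [0.2, 0.5, 0.0]
gripper_width: 55.5
pos [568.5 241.4 218.3] x [-0.729  0.684  0.003] y [0.684 0.729 0.   ] z [-0.002  0.002 -1.   ] t 24.33
q [ 0.33  0.4   1.47  0.    1.28 -0.49] F [0.18 0.49 0.03] w 55.5
shift now cm [7.59 6.78 6.86]
```

```bash
python3 -m creep '[[0.65,1.9,1.7,1.2,0,0,0],[0.65,1.9,1.7,1.2,0,0,0],[0.65,1.9,1.7,1.2,0,0,0],[0.65,1.9,1.7,1.2,0,0,0],[0.65,0,0,0,0,0,0],[0.65,0,0,0,0,0,0]]' 40
python3 to.py 559.5 343 150;python3 look.py wrist l >/dev/null
```

```text
time_s: 24.83
position: [559.4, 344.2, 169.5]
ee_rot: [0.37, 0.929, 0.0, -0.002]
contact_force: [-0.1, -0.8, -1.3]
gripper_width: 55.6
pos [559.4 344.2 169.5] x [-0.727  0.687  0.004] y [ 0.687  0.727 -0.001] z [-0.004  0.002 -1.   ] t 24.83
q [ 0.49  0.49  1.44  0.    1.22 -0.33] F [-0.06 -0.81 -1.28] w 55.6
shift now cm [-0.1  -0.08  1.95]
```

View pics/l_wrist.png

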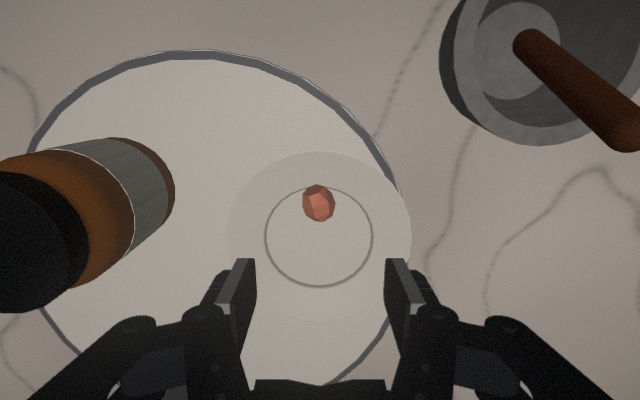

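```bash
python3 - <<'E'
from geo import *
w=grab('wrist')
print(cast(w,[(319,203)],42.5),cast(w,[(319,238)],31))
print(proj(w,[[559,343,42.5]]))
E
python3 to.py 559.5 343 63
```

```text
[[559.63658163 344.17170984  42.5       ]] [[582.71231547 322.23775659  31.        ]]
[[317.20788434 203.45928724]]
pos [560.6 342.4 171. ] x [-0.725  0.689  0.003] y [0.689 0.725 0.001] z [-0.002  0.003 -1.   ] t 24.93
q [ 0.48  0.49  1.44  0.    1.22 -0.33] F [ 0.04 -0.71 -0.13] w 55.4
shift now cm [ 0.09 -0.04 10.8 ]
```

```bash
python3 -m creep '[[0.65,0.1,0,2,0,0,0],[0.65,0.1,0,2.5,0,0,0],[0.65,0,0,2.5,0,0,0],[0.65,0,0,2,0,0,0],[0.65,0,0,1,0,0,0],[0.65,0,0,0.4,0,0,0],[0.65,0,0,0,0,0,0],[0.65,0,0,0,0,0,0]]' 40
python3 to.py 559.6 343.9 63
python3 -m creep '[[0.2,0,0,0,0,0,0],[0.2,0,0,0,0,0,0],[0.2,0,0,0,0,0,0],[0.2,0,0,0,0,0,0],[0.2,0,0,0,0,0,0],[0.2,0,0,0,0,0,0]]' 30
python3 to.py 559.6 343.9 63;python3 look.py wrist m >/dev/null
```

```text
time_s: 25.6
position: [560.7, 343.4, 68.5]
ee_rot: [0.372, 0.928, 0.002, -0.001]
contact_force: [0.7, 0.3, 0.4]
gripper_width: 55.2
pos [560.7 343.4  68.5] x [-0.723  0.691  0.003] y [0.691 0.723 0.004] z [ 0.001  0.005 -1.   ] t 25.6
q [ 0.48  0.59  1.54  0.    1.01 -0.33] F [0.65 0.32 0.42] w 55.2
shift now cm [ 0.11 -0.04  0.55]
time_s: 26.1
position: [560.4, 343.6, 68.5]
ee_rot: [0.372, 0.928, 0.002, -0.001]
contact_force: [0.4, -1.1, 6.1]
gripper_width: 19.0
pos [560.4 343.6  68.5] x [-0.723  0.691  0.003] y [0.691 0.723 0.004] z [ 0.001  0.005 -1.   ] t 26.1
q [ 0.48  0.59  1.54  0.    1.01 -0.33] F [ 0.4  -1.13  6.14] w 19.0
shift now cm [ 0.07 -0.04  0.55]
```

View pics/m_wrist.png

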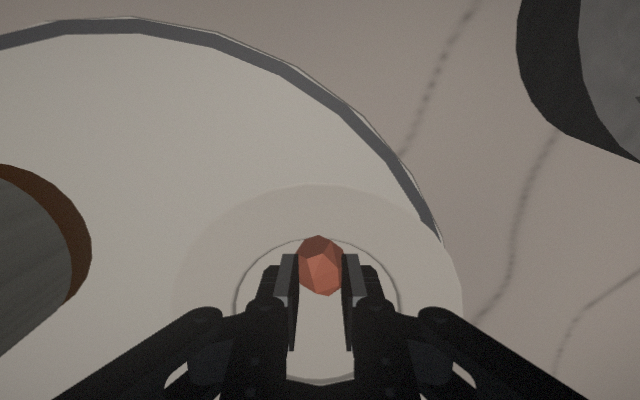

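```bash
python3 -m creep '[[0.6,0,0,0,0,0,0],[0.6,0,0,0,0,0,0],[0.6,0,0,0.25,0,0,0],[0.6,0,0,0.25,0,0,0],[0.6,0.1,0,0,0,0,0],[0.6,0,0,0,0,0,0]]' 40
python3 to.py 559.6 343.9 63
python3 -m creep '[[0.15,0,0,0,0,0,0],[0.15,0,0,0,0,0,0],[0.15,0,0,0,0,0,0],[0.15,0,0,0,0,0,0],[0.15,0,0,0,0,0,0],[0.15,0,0,0,0,0,0]]' 30
python3 to.py 559.6 343.9 63;python3 look.py wrist m2 >/dev/null
```

```text
time_s: 26.65
position: [558.5, 343.9, 61.6]
ee_rot: [0.372, 0.928, 0.001, -0.002]
contact_force: [-0.5, 0.1, -0.1]
gripper_width: 51.2
pos [558.5 343.9  61.6] x [-0.723  0.691  0.004] y [0.691 0.723 0.001] z [-0.002  0.004 -1.   ] t 26.65
q [ 0.49  0.6   1.55  0.01  1.   -0.33] F [-0.51  0.1  -0.15] w 51.2
shift now cm [-0.08  0.08 -0.14]
time_s: 27.15
position: [559.0, 344.0, 62.5]
ee_rot: [0.372, 0.928, 0.002, -0.001]
contact_force: [-0.9, -0.6, 1.9]
gripper_width: 20.8
pos [559.  344.   62.5] x [-0.723  0.691  0.004] y [0.691 0.723 0.002] z [-0.001  0.004 -1.   ] t 27.15
q [ 0.49  0.6   1.55  0.01  1.   -0.33] F [-0.95 -0.59  1.89] w 20.8
shift now cm [-0.05  0.03 -0.05]
```

View pics/m2_wrist.png

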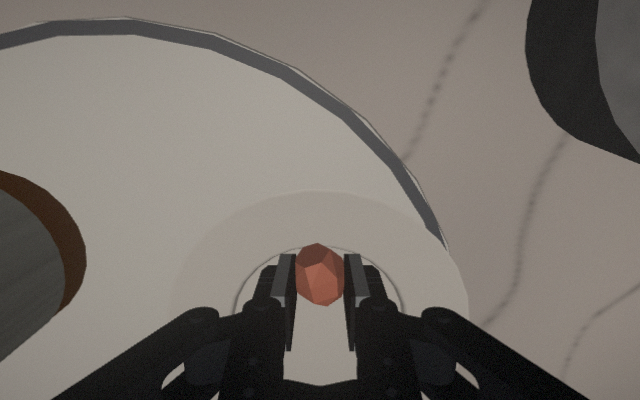

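```bash
python3 -m creep '[[0.15,0,0,-1,0,0,0],[0.15,0,0,-2,0,0,0],[0.15,0,0,-3,0,0,0],[0.15,0,0,-3,0,0,0],[0.15,0,0,-3,0,0,0],[0.15,0,0,-3,0,0,0],[0.15,0,0,0,0,0,0],[0.15,0,0,0,0,0,0]]' 30
python3 to.py 510 -90 210;python3 look.py wrist n >/dev/null
```

```text
time_s: 27.87
position: [560.7, 344.2, 215.8]
ee_rot: [0.372, 0.928, 0.004, 0.001]
contact_force: [0.3, -0.9, -0.7]
gripper_width: 20.9
pos [560.7 344.2 215.8] x [-0.723  0.691  0.002] y [0.691 0.723 0.008] z [ 0.005  0.007 -1.   ] t 27.87
q [ 0.48  0.45  1.38  0.    1.3  -0.33] F [ 0.32 -0.92 -0.73] w 20.9
shift now cm [-26.33 -34.9    0.24]
```

View pics/n_wrist.png

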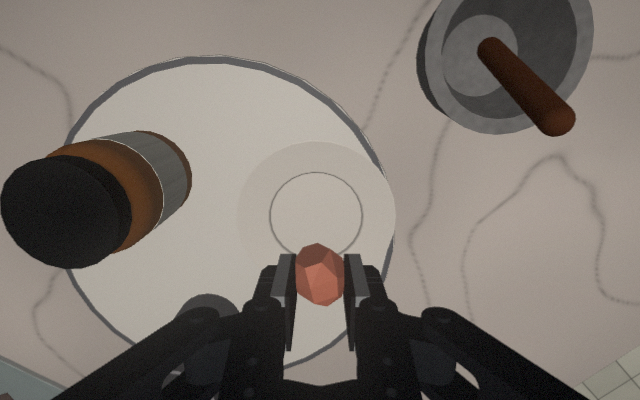

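Lump is held. Carry it over to the box.

```bash
python3 -m creep '[[0.15,-1.3,-1.7,0,0,0,0],[0.15,-2.2,-2.9,0,0,0,0],[0.15,-2.3,-3.1,0,0,0,0],[0.15,-2.3,-3.1,0,0,0,0],[0.15,-2.3,-3.1,0,0,0,0],[0.15,-2.3,-3.1,0,0,0,0],[0.15,-2.3,-3.1,0,0,0,0],[0.15,-2.3,-3.1,0,0,0,0],[0.15,-2.3,-3.1,0,0,0,0],[0.15,-2.3,-3.1,0,0,0,0],[0.15,-2.3,-3.1,0,0,0,0],[0.15,-1.8,-2.0,0,0,0,0]]' 
python3 -m creep '[[0.15,0,0,0,0,0,0],[0.15,0,0,0,0,0,0]]' 
python3 to.py 510 -90 95;python3 look.py wrist n2 >/dev/null
```

```text
time_s: 28.92
position: [506.4, -88.2, 208.9]
ee_rot: [0.373, 0.928, 0.001, -0.003]
contact_force: [0.1, 0.1, -1.3]
gripper_width: 20.7
time_s: 29.08
position: [507.7, -86.8, 209.1]
ee_rot: [0.374, 0.928, 0.002, -0.003]
contact_force: [-0.6, 0.7, -1.0]
gripper_width: 20.8
pos [507.7 -86.8 209.1] x [-0.721  0.693  0.007] y [0.693 0.721 0.001] z [-0.004  0.005 -1.   ] t 29.08
q [-0.25  0.27  1.69  0.    1.18 -1.06] F [-0.56  0.69 -1.05] w 20.8
shift now cm [-0.46 -0.08 11.41]
```

View pics/n2_wrist.png

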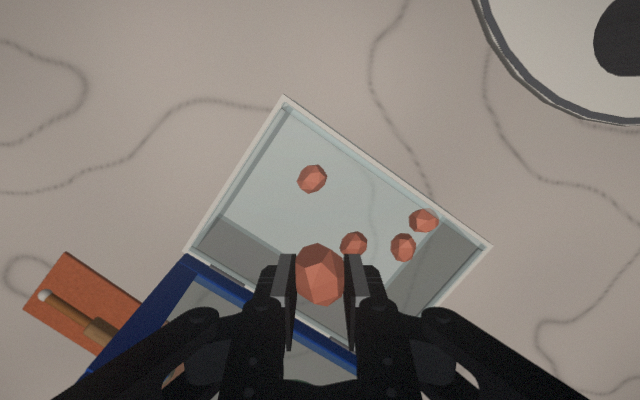

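```bash
python3 - <<'E'
from geo import *
w=grab('wrist')
r=cast(w,[(283,96),(492,246),(184,251)],85);print(r.round(1),np.linalg.norm(r[1]-r[0]),np.linalg.norm(r[2]-r[0]))
u=(r[1]-r[0])/np.linalg.norm(r[1]-r[0]);print('ydir deg',np.degrees(np.arctan2(u[1],u[0])))
x=np.array([u[1],-u[0],0]);print('centre',r[0]+90*u+65*x,(r[0]+r[1])/2+65*x)
E
python3 -m creep '[[0.15,0,0,2,0,0,0],[0.15,0,0,2.5,0,0,0],[0.15,0,0,2.5,0,0,0],[0.15,0,0,2,0,0,0],[0.15,0,0,1.5,0,0,0],[0.15,0,0,0.5,0,0,0],[0.15,0,0,0,0,0,0],[0.4,0,0,0,0,0,0],[0.5,0,0,0,0,0,0],[0.5,0,0,0,0,0,0],[0.5,0,0,0,0,0,0]]' 
python3 to.py 520 -60 220
python3 -m creep '[[0.5,0,0,-2,0,0,0],[0.5,0,0,-3,0,0,0],[0.5,0,0,-3,0,0,0],[0.5,0,0,-3,0,0,0],[0.5,0,0,0,0,0,0]]' 
python3 look.py wrist,scene,top p >/dev/null
```

```text
[[ 437.9  -50.1   85. ]
 [ 618.2  -14.6   85. ]
 [ 464.  -180.7   85. ]] 183.69330134677375 133.21275542498947
ydir deg 11.12478542241687
centre [538.78900285 -96.49233869  85.        ] [540.60095365 -96.13603401  85.        ]
time_s: 30.1
position: [509.5, -85.3, 101.6]
ee_rot: [0.372, 0.928, 0.002, -0.0]
contact_force: [-0.2, -0.4, -0.8]
gripper_width: 42.5
pos [509.5 -85.3 101.6] x [-0.723  0.691  0.002] y [0.691 0.723 0.003] z [ 0.001  0.004 -1.   ] t 30.1
q [-0.25  0.4   1.83  0.    0.92 -1.06] F [-0.24 -0.38 -0.81] w 42.5
shift now cm [  1.01   2.59 -11.83]
time_s: 30.52
position: [512.8, -86.7, 217.3]
ee_rot: [0.372, 0.928, 0.003, 0.005]
contact_force: [1.2, -0.2, 0.6]
gripper_width: 42.8
```

View pics/p_wrist.png

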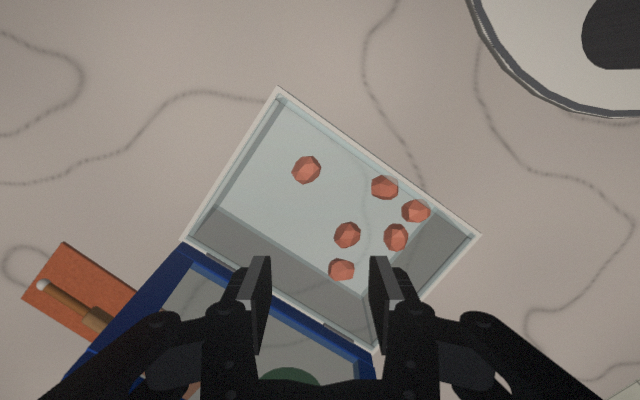

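View pics/p_scene.png

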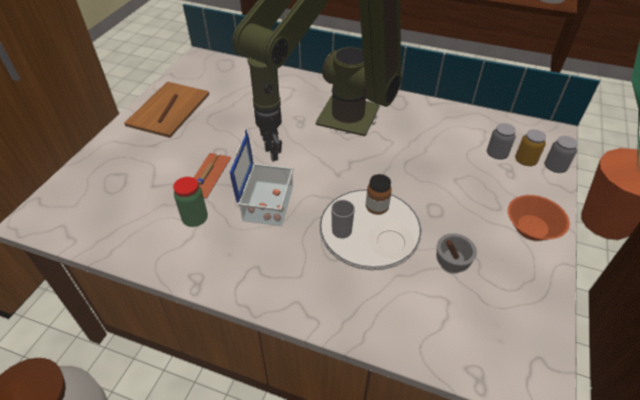

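```bash
python3 -m creep '[[0,0,0,-2.5,0,0,6],[0,0,0,-2.5,0,0,6],[0,0,0,-2.5,0,0,6],[0,0,0,0,0,0,6],[0,0,0,0,0,0,6],[0,0,0,0,0,0,5.8]]' 
python3 to.py 524.8 -231.6 292;python3 -c "
from cell import env;print(env.tip_reach)"
```

```text
time_s: 31.17
position: [508.3, -85.8, 284.5]
ee_rot: [0.641, 0.767, 0.001, -0.003]
contact_force: [0.0, -0.6, 0.7]
gripper_width: -0.1
pos [508.3 -85.8 284.5] x [-0.177  0.984  0.005] y [ 0.984  0.177 -0.002] z [-0.003  0.005 -1.   ] t 31.17
q [-0.25  0.2   1.58  0.    1.36 -0.43] F [ 0.04 -0.65  0.69] w -0.1
shift now cm [-14.63  -0.96  -0.82]
25.0
```

```bash
python3 -m creep '[[0,-2,-0.2,-0.5,0,0,0],[0,-3.2,-0.2,-0.3,0,0,0],[0,-3.2,-0.2,0,0,0,0],[0,-3.2,-0.2,0,0,0,0],[0,-3,-0.2,0,0,0,0],[0,0,0,0,0,0,0],[0,0,0,2.5,0,0,0],[0,0,0,2.5,0,0,0],[0,0,0,2,0,0,0],[0,0,0,0,0,0,0]]' 
python3 to.py 518.1 -195.2 214.5; python3 look.py wrist,scene,top q >/dev/null
```

```text
time_s: 32.0
position: [521.9, -228.9, 217.0]
ee_rot: [0.639, 0.769, 0.0, -0.008]
contact_force: [-1.4, 0.9, -0.1]
gripper_width: 0.2
pos [ 521.9 -228.9  217. ] x [-0.182  0.983  0.012] y [ 0.983  0.182 -0.01 ] z [-0.012  0.01  -1.   ] t 32.0
q [-0.49  0.34  1.56  0.    1.25 -0.67] F [-1.39  0.88 -0.09] w 0.2
shift now cm [3.37 0.25 0.29]
```

View pics/q_wrist.png

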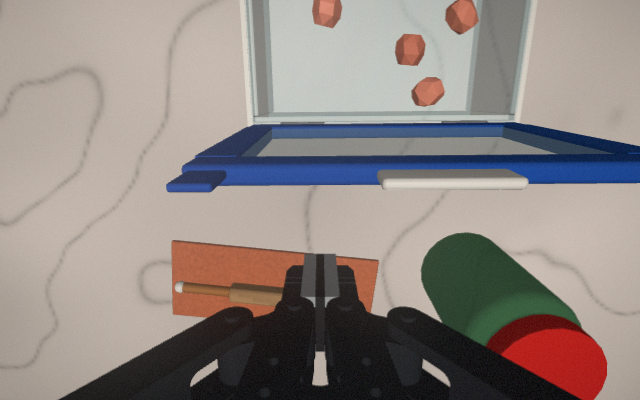

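View pics/q_scene.png

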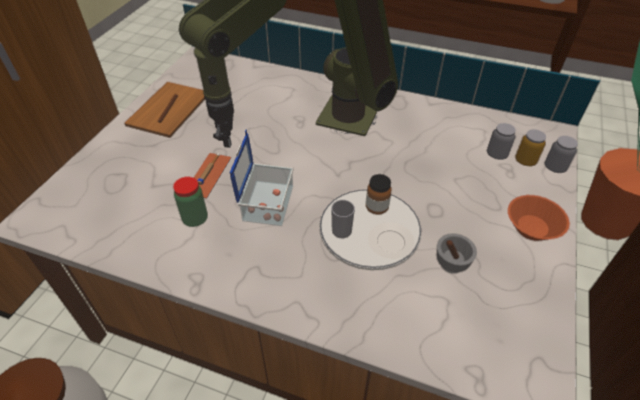

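```bash
python3 -m creep '[[0,1.2,0,0.1,0,0,0],[0,1.2,0,0.1,0,0,0],[0,0.9,0,0,0,0,0],[0,0.7,0,0,0,0,0],[0,0.7,0,0,0,0,0],[0,0.7,0,0,0,0,0],[0,0.7,0,0,0,0,0],[0,0.7,0,0.15,0,0,0],[0,0.7,0,0.2,0,0,0],[0,0.7,0,0.2,0,0,0],[0,0.7,0,0.25,0,0,0]]' 
python3 to.py 518.1 -195.2 214.5; python3 look.py wrist r >/dev/null
```

```text
time_s: 33.07
position: [509.5, -142.8, 213.2]
ee_rot: [0.639, 0.769, 0.001, -0.002]
contact_force: [0.6, -1.3, 2.5]
gripper_width: -0.3
pos [ 509.5 -142.8  213.2] x [-0.182  0.983  0.004] y [0.983 0.182 0.   ] z [-0.001  0.004 -1.   ] t 33.07
q [-0.36  0.28  1.66  0.    1.2  -0.54] F [ 0.57 -1.28  2.52] w -0.3
shift now cm [-5.31 -0.11 -0.15]
```

View pics/r_wrist.png

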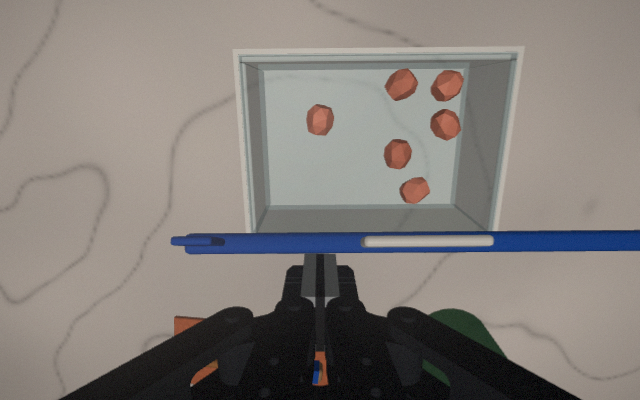

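```bash
python3 -m creep '[[0,0.5,0,0.4,0,0,0],[0,0.5,0,0.4,0,0,0],[0,0.73,0,0.54,0,0,0],[0,0.73,0,0.54,0,0,0],[0,0.73,0,0.54,0,0,0],[0,0.73,0,0.54,0,0,0],[0,0.42,0,0.6,0,0,0],[0,0.42,0,0.6,0,0,0],[0,0.42,0,0.6,0,0,0],[0,0.42,0,0.6,0,0,0],[0,0.42,0,0.6,0,0,0]]' 
python3 to.py 518.1 -195.2 214.5; python3 look.py wrist r2 >/dev/null
```

```text
time_s: 34.03
position: [498.3, -83.9, 153.3]
ee_rot: [0.639, 0.769, 0.001, -0.002]
contact_force: [0.9, -1.7, 0.8]
gripper_width: -0.3
pos [498.3 -83.9 153.3] x [-0.182  0.983  0.004] y [ 0.983  0.182 -0.001] z [-0.001  0.004 -1.   ] t 34.03
q [-0.25  0.32  1.79  0.    1.04 -0.44] F [ 0.91 -1.68  0.79] w -0.3
shift now cm [-11.28  -0.08  -6.17]
```

View pics/r2_wrist.png

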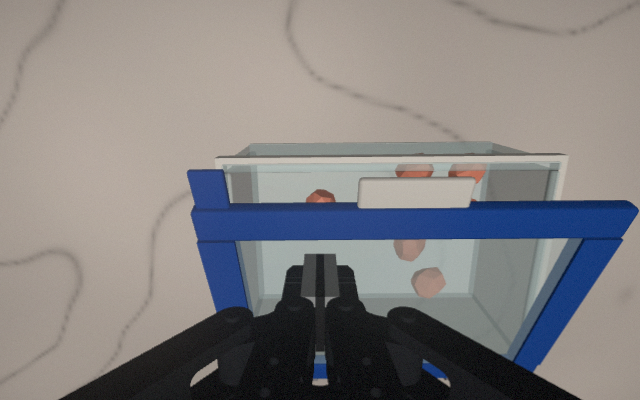

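```bash
python3 -m creep '[[0,0.2,0,0.5,0,0,0],[0,0.2,0,0.5,0,0,0],[0,0.2,0,0.5,0,0,0],[0,0.1,0,0.5,0,0,0],[0,0.1,0,0.5,0,0,0],[0,0,0,0.5,0,0,0],[0,0,0,0.3,0,0,0],[0,0,0,0.1,0,0,0],[0,0,0,0,0,0,0]]' 
python3 to.py 518.1 -195.2 214.5; python3 look.py wrist,scene r3 >/dev/null
```

```text
time_s: 34.83
position: [496.7, -76.1, 119.6]
ee_rot: [0.639, 0.769, 0.001, -0.002]
contact_force: [-0.5, 0.2, 0.5]
gripper_width: -0.1
pos [496.7 -76.1 119.6] x [-0.182  0.983  0.005] y [ 0.983  0.182 -0.001] z [-0.002  0.004 -1.   ] t 34.83
q [-0.24  0.36  1.83  0.    0.95 -0.42] F [-0.54  0.24  0.48] w -0.1
shift now cm [-12.05  -0.08  -9.54]
```

View pics/r3_wrist.png

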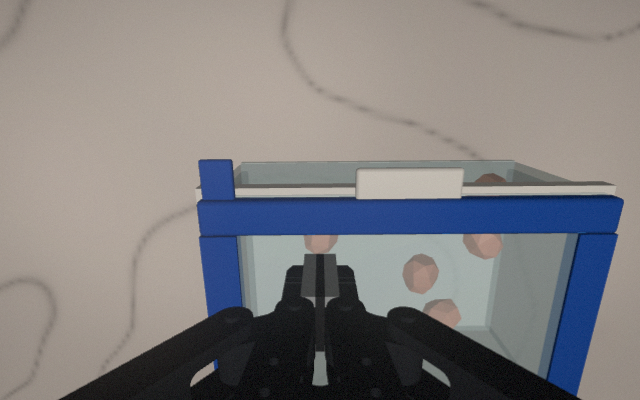

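Nearly shut; press slowly until the force rises.

```bash
python3 -m creep '[[0,0,0,0.2,0,0,0],[0,0,0,0.2,0,0,0],[0,0,0,0,0,0,0],[0,0,0,0,0,0,0]]' 
python3 -m creep '[[0,0,0,0.2,0,0,0],[0,0,0,0,0,0,0],[0,0,0,0,0,0,0]]'
python3 -m creep '[[0,0,0,0.2,0,0,0],[0,0,0,0,0,0,0],[0,0,0,0,0,0,0]]'
```

```text
time_s: 35.27
position: [497.4, -76.2, 118.4]
ee_rot: [0.639, 0.769, 0.002, -0.001]
contact_force: [-4.7, 0.6, 18.0]
gripper_width: 0.1
time_s: 35.52
position: [497.4, -76.2, 118.2]
ee_rot: [0.639, 0.769, 0.002, -0.0]
contact_force: [-8.3, 1.5, 32.5]
gripper_width: 0.0
time_s: 35.77
position: [497.4, -76.2, 118.0]
ee_rot: [0.639, 0.769, 0.002, 0.0]
contact_force: [-13.5, 2.0, 47.7]
gripper_width: -0.0
```

```bash
python3 -m creep '[[0,0,0,-0.6,0,0,0],[0,0,0,-1,0,0,0],[0,0,0,-3,0,0,0],[0,0,0,-3,0,0,0],[0,0,0,-3,0,0,0],[0,-1,0,-3,0,0,0],[0,-1.5,0,0,0,0,0],[0,0,0,0,0,0,0]]' 
python3 to.py 500 -320 250; python3 look.py wrist,scene,top s >/dev/null
```

```text
time_s: 36.43
position: [503.8, -103.5, 250.6]
ee_rot: [0.64, 0.769, 0.002, 0.002]
contact_force: [0.4, 0.4, -0.4]
gripper_width: 0.1
pos [ 503.8 -103.5  250.6] x [-0.182  0.983 -0.   ] y [0.983 0.182 0.006] z [ 0.006  0.001 -1.   ] t 36.43
q [-0.29  0.22  1.64  0.    1.27 -0.47] F [ 0.36  0.36 -0.38] w 0.1
shift now cm [-21.22  -4.31   0.04]
```

View pics/s_wrist.png

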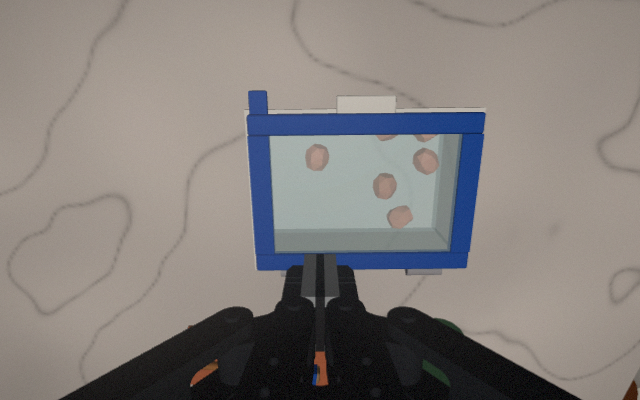

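View pics/s_scene.png

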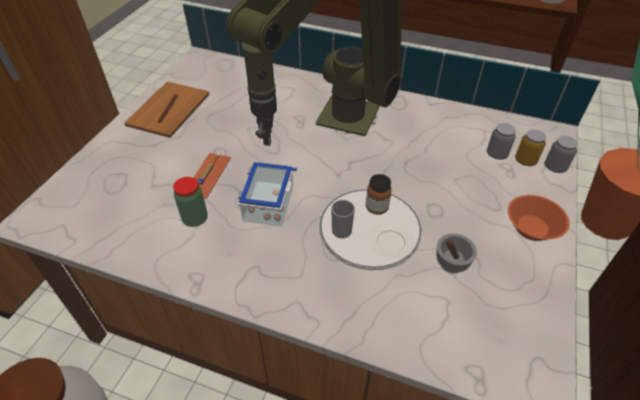

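Run:
```python
from geo import *
w=grab('wrist');t=grab('top');s=grab('scene')
h=cv2.cvtColor(w['img'],cv2.COLOR_BGR2HSV)
m=cv2.inRange(h,(108,120,60),(125,255,255))
n,l,st,ce=cv2.connectedComponentsWithStats(m)
print([(st[i].tolist()) for i in range(1,n) if st[i,4]>50])
crop(w,230,80,500,280,2.9,'t1.png')
r=cast(w,[(247,114),(484,113),(467,267.5),(257,270)],93.5);print(r.round(1).tolist(),r.mean(0),[np.linalg.norm(r[i]-r[(i+1)%4]).round(1) for i in range(4)])
crop(t,330,130,430,240,5,'t2.png')
```

```text
[[252, 97, 240, 180, 12815]]
[[437.0, -48.7, 93.5], [608.6, -16.4, 93.5], [633.9, -139.4, 93.5], [461.0, -173.8, 93.5]] [535.12917238 -94.56909482  93.5       ] [np.float64(174.6), np.float64(125.6), np.float64(176.3), np.float64(127.4)]
```

View pics/t1.png

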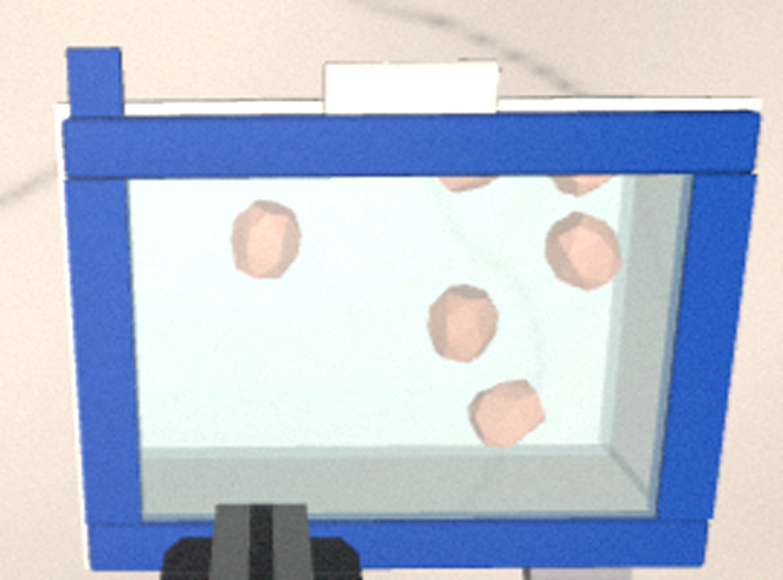

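View pics/t2.png

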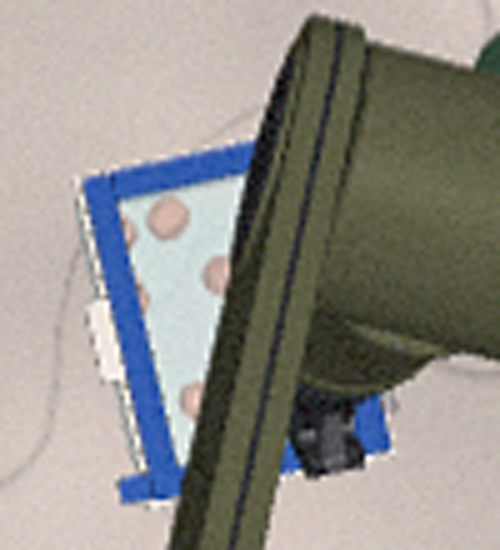

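Run:
```python
from geo import *
w=grab('wrist');t=grab('top')
P=lambda x,y:(230+x/2.9-.3,80+y/2.9-.3)
r=cast(w,[P(64,120),P(760,112),P(707,566),P(88,568)],93.5);print(r.round(1).tolist(),r.mean(0),[np.linalg.norm(r[i]-r[(i+1)%4]).round(1) for i in range(4)])
u=r[1]-r[0];print(np.degrees(np.arctan2(u[1],u[0])));u=r[2]-r[3];print(np.degrees(np.arctan2(u[1],u[0])))
T=lambda x,y:(330+x/5-.4,130+y/5-.4)
print('top: front far, front near lid corner',cast(t,[T(85,178),T(150,500)],93.5))
th=np.radians(10.5);y=np.array([np.cos(th),np.sin(th),0]);x=np.array([np.sin(th),-np.cos(th),0]);c=np.array([540.5,-96.5,0])
for k in(-90,90): print('model front corner',c-65*x+k*y)
for k in(-75,75): print('seam',c-57*x+k*y)
```

```text
[[441.1, -52.8, 93.5], [615.0, -18.6, 93.5], [641.0, -144.4, 93.5], [464.2, -178.0, 93.5]] [540.33925812 -98.45140082  93.5       ] [np.float64(177.3), np.float64(128.5), np.float64(180.0), np.float64(127.3)]
11.135594715057273
10.773986765793708
top: front far, front near lid corner [[616.49183697 -20.38917969  93.5       ]
 [440.83155692 -49.85652665  93.5       ]]
model front corner [440.16174916 -48.9896283    0.        ]
model front corner [617.14763252 -16.18723371   0.        ]
seam [456.36845698 -54.12213468   0.        ]
seam [603.85669311 -26.78680586   0.        ]
```

```bash
python3 -m creep '[[0.6,-3,0,0,0,0,7],[0.6,-3,0,0,0,0,7],[0.6,-3,0,0,0,0,7],[0.6,0,0,0,0,0,7],[0.6,0,0,0,0,0,7],[0.6,0,0,0,0,0,7],[0.6,0,0,0,0,0,7],[0.6,0,0,0,0,0,7],[0.6,0,0,0,0,0,7],[0.6,0,0,0,0,0,7],[0.6,0,0,0,0,0,7],[0.6,0,0,0,0,0,7]]' 
python3 -m creep '[[0.6,0,0,0,0,0,6.5],[0.6,0,0,0,0,0,6],[0.6,0,0,0,0,0,0]]'
python3 to.py 440 -355 220
```

```text
time_s: 37.83
position: [506.9, -190.2, 247.0]
ee_rot: [0.99, 0.141, -0.001, -0.003]
contact_force: [0.9, 0.3, -0.2]
gripper_width: 50.9
time_s: 38.08
position: [506.9, -190.2, 247.0]
ee_rot: [0.999, 0.034, -0.001, -0.002]
contact_force: [0.2, 0.3, 0.2]
gripper_width: 51.4
pos [ 506.9 -190.2  247. ] x [ 0.998  0.068 -0.002] y [ 0.068 -0.998 -0.005] z [-0.002  0.005 -1.   ] t 38.08
q [-0.44  0.27  1.59  0.    1.29  1.06] F [0.15 0.34 0.2 ] w 51.4
shift now cm [-7.79 16.01  2.64]
```

```bash
python3 -m creep '[[0.6,-0.3,3.2,0.5,0,0,0],[0.6,-0.3,3.2,0.5,0,0,0],[0.6,-0.3,3.3,0.5,0,0,0],[0.6,-0.3,3.3,0.5,0,0,0],[0.6,-0.3,3.3,0.5,0,0,0],[0.6,0,0,0,0,0,0],[0.6,0,0,0,0,0,0],[0.6,0,0,0,0,0,0]]' 
python3 to.py 501 -355 200;python3 look.py wrist u >/dev/null
```

```text
time_s: 38.75
position: [503.2, -353.6, 221.2]
ee_rot: [0.999, 0.036, -0.001, -0.003]
contact_force: [-0.3, -0.0, 0.0]
gripper_width: 51.7
pos [ 503.2 -353.6  221.2] x [ 0.997  0.071 -0.002] y [ 0.071 -0.997 -0.006] z [-0.002  0.006 -1.   ] t 38.75
q [-0.68  0.39  1.47  0.    1.29  0.82] F [-0.26 -0.    0.03] w 51.7
shift now cm [-0.22  0.14  2.12]
```

View pics/u_wrist.png

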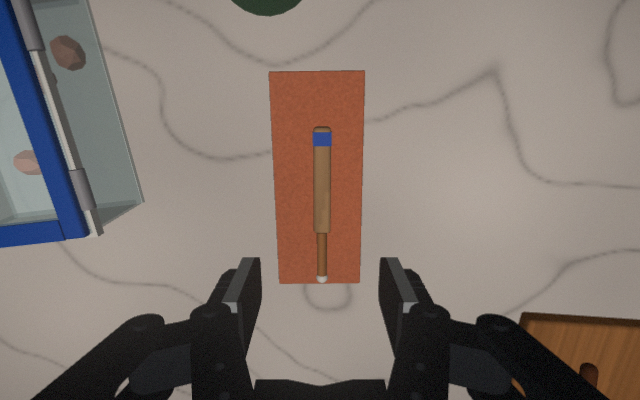

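```bash
python3 - <<'E'
from geo import *
w=grab('wrist')
r=cast(w,[(322,131),(322,233),(322,279)],[21,21,11]);print(r.round(1), np.linalg.norm(r[0]-r[1]),np.linalg.norm(r[0]-r[2]))
print('mid', (r[0]+r[1])/2)
r=cast(w,[(269,71),(365,71),(360,283),(279,283)],5);print('tile',r.round(1).tolist(),r.mean(0))
d=r.mean(0)
E
python3 to.py 501 -355 200
```

```text
[[ 548.2 -350.    21. ]
 [ 452.5 -357.    21. ]
 [ 397.8 -361.    11. ]] 95.93872022653525 151.0516011616234
mid [ 500.31626748 -353.5385206    21.        ]
tile [[594.9, -300.0, 5.0], [600.8, -383.9, 5.0], [392.8, -401.4, 5.0], [386.5, -316.6, 5.0]] [ 493.74255646 -350.477431      5.        ]
pos [ 503.5 -352.8  221.8] x [ 0.997  0.072 -0.001] y [ 0.072 -0.997 -0.005] z [-0.002  0.005 -1.   ] t 38.85
q [-0.68  0.39  1.47  0.    1.29  0.82] F [0.27 0.42 0.98] w 51.2
shift now cm [-0.26  0.21  2.18]
```

```bash
python3 -m creep '[[0.55,-0.15,0.05,2.5,0,0,0],[0.55,-0.15,0.05,3,0,0,0],[0.55,0,0,3,0,0,0],[0.55,0,0,3,0,0,0],[0.55,0,0,3,0,0,0],[0.55,0,0,2.5,0,0,0],[0.55,0,0,1.2,0,0,0],[0.55,0,0,0.4,0,0,0],[0.55,0,0,0,0,0,0],[0.55,0,0,0,0,0,0]]' 
python3 to.py 500.5 -353.8 33
```

```text
time_s: 39.68
position: [501.4, -354.8, 37.2]
ee_rot: [0.999, 0.035, 0.0, -0.001]
contact_force: [0.4, -0.0, 0.0]
gripper_width: 47.0
pos [ 501.4 -354.8   37.2] x [0.997 0.071 0.001] y [ 0.071 -0.997 -0.003] z [ 0.001  0.003 -1.   ] t 39.68
q [-0.69  0.59  1.66  0.    0.89  0.81] F [ 0.36 -0.    0.  ] w 47.0
shift now cm [-0.08 -0.1   0.42]
```

```bash
python3 -m creep '[[0.55,0,-0.1,0.3,0,0,0],[0.55,0,0,0.1,0,0,0],[0.3,0,0,0,0,0,0],[0.1,0,0,0,0,0,0],[0.1,0,0,0,0,0,0],[0.1,0,0,0,0,0,0],[0.1,0,0,0,0,0,0],[0.1,0,0,0,0,0,0]]' 70
python3 to.py 500.5 -353.8 33
python3 -m creep '[[0.1,0,0,-0.5,0,0,0],[0.1,0,0,-1,0,0,0],[0.1,0,0,-2,0,0,0],[0.1,0,0,-3,0,0,0],[0.1,0,0,-3,0,0,0],[0.1,0,0,-3,0,0,0],[0.1,0,0,-3,0,0,0],[0.1,0,0,-3,0,0,0],[0.1,0,0,0,0,0,0]]' 
python3 to.py 555 -45 225; python3 look.py wrist v >/dev/null
```

```text
time_s: 40.35
position: [500.6, -353.9, 32.8]
ee_rot: [0.999, 0.035, -0.0, -0.002]
contact_force: [-1.0, 0.0, 5.7]
gripper_width: 14.1
pos [ 500.6 -353.9   32.8] x [ 0.998  0.07  -0.   ] y [ 0.07  -0.998 -0.003] z [-0.     0.003 -1.   ] t 40.35
q [-0.69  0.59  1.67  0.    0.88  0.81] F [-1.01  0.03  5.72] w 14.1
shift now cm [-0.01 -0.01 -0.02]
time_s: 41.1
position: [503.5, -356.7, 224.6]
ee_rot: [0.999, 0.035, 0.004, 0.002]
contact_force: [0.2, -1.3, -0.0]
gripper_width: 14.0
pos [ 503.5 -356.7  224.6] x [0.998 0.07  0.009] y [ 0.07  -0.998  0.005] z [ 0.009 -0.004 -1.   ] t 41.1
q [-0.69  0.38  1.47  0.    1.28  0.81] F [ 0.19 -1.35 -0.04] w 14.0
shift now cm [  7.32 -30.73  -0.12]
```

View pics/v_wrist.png

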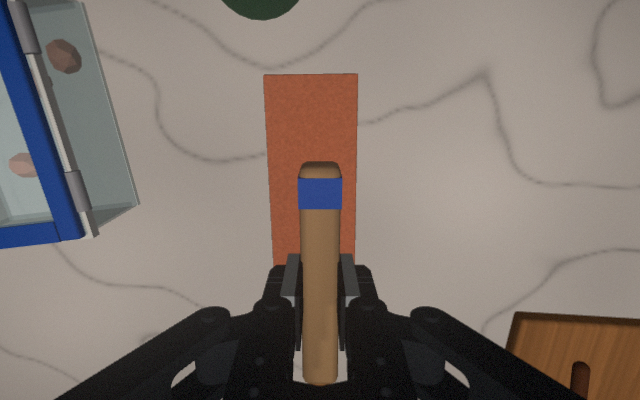

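```bash
python3 -m creep '[[0.1,0.1,-1.5,0,0,0,0],[0.1,0.5,-3,0,0,0,0],[0.1,0.6,-3.2,0,0,0,0],[0.1,0.6,-3.2,0,0,0,0],[0.1,0.6,-3.2,0,0,0,0],[0.1,0.6,-3.2,0,0,0,0],[0.1,0.6,-3.2,0,0,0,0],[0.1,0.6,-3.2,0,0,0,0],[0.1,0.6,-3.2,0,0,0,0],[0.1,0.4,-3,0,0,0,0],[0.1,0.2,-1,0,0,0,0],[0.1,0,0,0,0,0,0]]' 
python3 -m creep '[[0.1,0,0,0,0,0,-6.8],[0.1,0,0,0,0,5,0],[0.1,0,0,0,0,5,0],[0.1,0,0,0,0,5,0],[0.1,0,0,0,0,5,0],[0.1,0,0,0,0,5,0],[0.1,0,0,0,0,0,0],[0.1,0,0,0,0,0,0]]'
python3 to.py 537.1 -39.9 199; python3 look.py scene,top x >/dev/null
python3 - <<'E'
from geo import *
s=grab('scene');t=grab('top')
crop(s,210,100,330,220,4,'x1.png');crop(t,310,120,430,240,4,'x2.png')
cv2.imwrite('pics/x.png',np.hstack([cv2.imread('pics/x1.png'),cv2.imread('pics/x2.png')])[:,:800] if 0 else cv2.resize(np.hstack([cv2.imread('pics/x1.png'),cv2.imread('pics/x2.png')]),(800,400)))
o=readout.get_obs();M=R.from_quat(o['ee_rot']).as_matrix();tip=o['position']+M@np.array([-100,0,19]);print('pred tip',tip,proj(s,tip),proj(t,tip))
E
```

```text
time_s: 42.15
position: [531.1, -39.1, 216.7]
ee_rot: [0.999, 0.037, -0.002, -0.003]
contact_force: [-0.0, -0.8, -0.2]
gripper_width: 14.0
time_s: 42.82
position: [530.4, -43.2, 216.8]
ee_rot: [0.973, 0.09, 0.213, -0.023]
contact_force: [0.8, -0.6, -1.0]
gripper_width: 14.1
pos [530.4 -43.2 216.8] x [0.893 0.166 0.418] y [ 0.185 -0.983 -0.006] z [ 0.41   0.082 -0.908] t 42.82
q [-0.29  0.13  1.96  0.31  0.69  0.89] F [ 0.81 -0.59 -1.03] w 14.1
shift now cm [-0.09 -0.19  1.92]
pred tip [453.34632996 -58.18655811 159.33298492] [[287.31905116 152.87996559]] [[364.87622089 223.34468838]]
```

View pics/x.png

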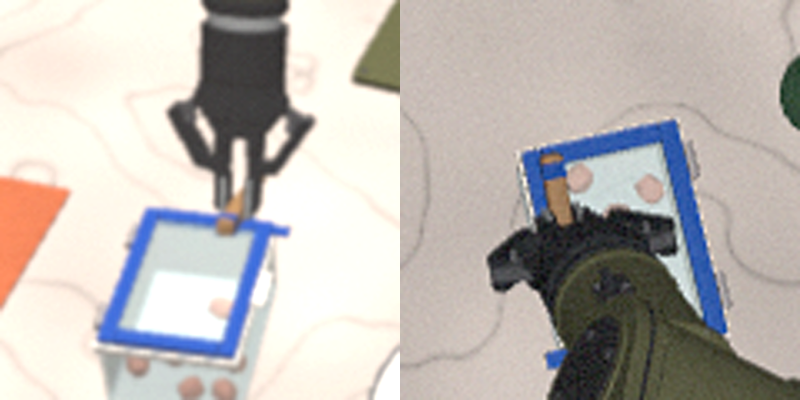

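```bash
python3 - <<'E'
from geo import *
s=grab('scene');t=grab('top')
crop(s,240,130,300,180,12,'y1.png');crop(t,340,150,390,190,14,'y2.png')
o=readout.get_obs();M=R.from_quat(o['ee_rot']).as_matrix()
for v in ([50,0,19],[50,0,11],[0,0,19]):
    p=o['position']+M@np.array(v);print(v,p,proj(s,p),proj(t,p))
E
python3 to.py 537.1 -39.9 175
```

```text
[50, 0, 19] [586.5624164  -32.46101324 222.48265306] [[276.47963763 167.68377825]] [[354.6507175 166.459247 ]]
[50, 0, 11] [583.24698287 -33.12346486 229.73310535] [[276.57539285 165.04817121]] [[355.18355542 167.21459433]]
[0, 0, 19] [542.04200571 -40.913562   201.35240339] [[280.37908017 162.43911895]] [[358.1158872 186.0567385]]
pos [534.2 -42.5 218.6] x [0.89  0.169 0.423] y [ 0.188 -0.982 -0.004] z [ 0.414  0.083 -0.906] t 43.12
q [-0.29  0.13  1.95  0.31  0.69  0.89] F [-0.73 -0.27  0.17] w 13.8
shift now cm [-1.54 -0.18  4.09]
```

View pics/y1.png

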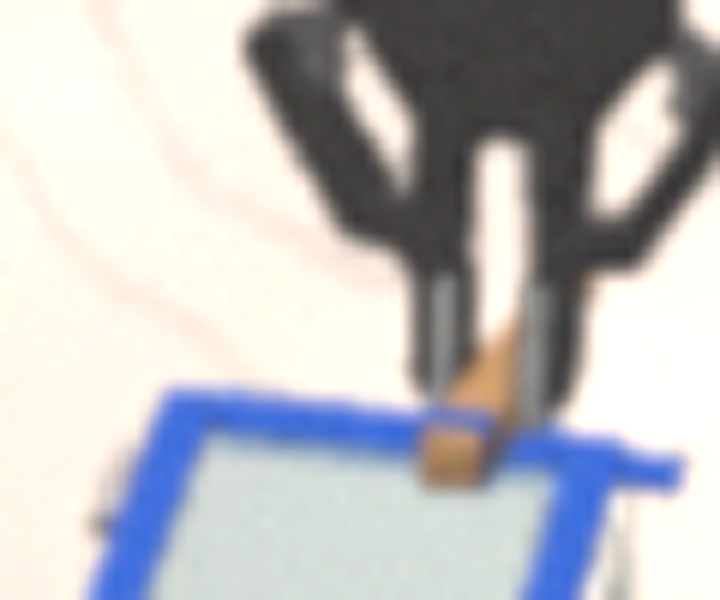

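View pics/y2.png

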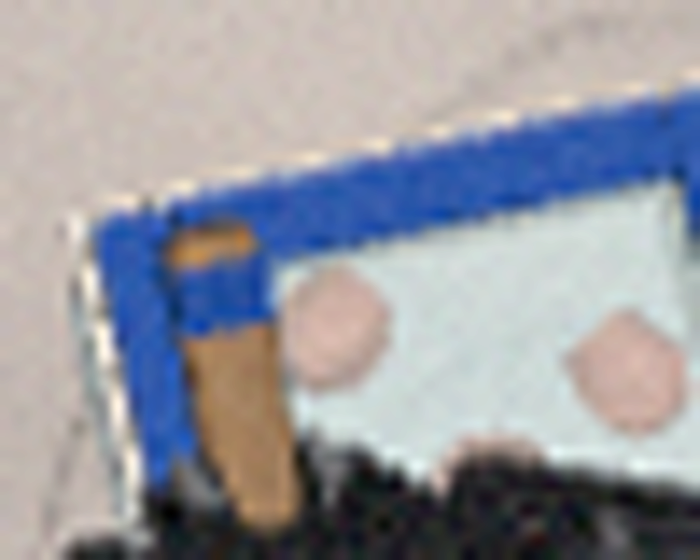

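```bash
cat > tip.py <<'E'
import sys
from geo import *
o=readout.get_obs();M=R.from_quat(o['ee_rot']).as_matrix()
tip=o['position']+M@np.array([-100,0,19.])
th=np.radians(10.8);yb=np.array([np.cos(th),np.sin(th),0]);xb=np.array([np.sin(th),-np.cos(th),0]);c=np.array([540.4,-97.3,0])
print('tip',tip.round(1),'box frame',round((tip-c)@xb,1),round((tip-c)@yb,1),round(tip[2],1),'F',o['contact_force'].round(2),'t',round(o['time_s'],2),'w',round(o['gripper_width'],1))
if len(sys.argv)>1:
    a=[float(v) for v in sys.argv[1:]]
    tgt=c+a[0]*xb+a[1]*yb+np.array([0,0,a[2]])
    print('shift cm',(M.T@(tgt-tip)/10).round(2))
E
python3 tip.py -57 -75 110
```

```text
tip [453.  -57.8 159.1] box frame -55.2 -78.5 159.1 F [-0.73 -0.27  0.17] t 43.12 w 13.8
shift cm [-1.76 -0.17  4.6 ]
```

```bash
python3 -m creep '[[0.1,-0.4,-0.1,1,0,0,0],[0.1,-0.4,0,1,0,0,0],[0.1,-0.4,0,1,0,0,0],[0.1,-0.3,0,1,0,0,0],[0.1,-0.2,0,0.5,0,0,0],[0.1,0,0,0,0,0,0],[0.1,0,0,0,0,0,0]]' 
python3 tip.py -57 -73 99.5
```

```text
time_s: 43.7
position: [536.4, -40.3, 170.0]
ee_rot: [0.972, 0.092, 0.215, -0.023]
contact_force: [0.4, -1.1, -0.9]
gripper_width: 14.3
tip [455.2 -55.5 110.6] box frame -57.0 -75.9 110.6 F [ 0.37 -1.12 -0.92] t 43.7 w 14.3
shift cm [-0.21  0.    1.13]
```

```bash
python3 -m creep '[[0.1,-0.05,0,0.25,0,0,0],[0.1,-0.05,0,0.25,0,0,0],[0.1,-0.05,0,0.25,0,0,0],[0.1,-0.05,0,0.2,0,0,0],[0.1,0,0,0,0,0,0],[0.1,0,0,0,0,0,0]]' 
python3 tip.py -57 -73 99.5
python3 -m creep '[[0.1,-0.04,0,0.09,0,0,0],[0.1,0,0,0,0,0,0],[0.1,0,0,0,0,0,0]]'
python3 tip.py -57 -73 99.5
python3 -m creep '[[0.1,-0.04,0,0.09,0,0,0],[0.1,0,0,0,0,0,0],[0.1,0,0,0,0,0,0]]'
python3 tip.py -57 -73 99.5
python3 -m creep '[[0.1,-0.04,0,0.09,0,0,0],[0.1,0,0,0,0,0,0],[0.1,0,0,0,0,0,0]]'
python3 tip.py -57 -73 99.5
```

```text
time_s: 44.2
position: [538.1, -40.0, 160.6]
ee_rot: [0.972, 0.091, 0.215, -0.023]
contact_force: [-0.2, -0.1, 1.0]
gripper_width: 13.9
tip [456.9 -55.2 101.2] box frame -57.0 -74.1 101.2 F [-0.24 -0.12  0.96] t 44.2 w 13.9
shift cm [0.03 0.   0.2 ]
time_s: 44.45
position: [538.2, -40.0, 159.8]
ee_rot: [0.972, 0.092, 0.215, -0.022]
contact_force: [1.3, 0.2, -0.5]
gripper_width: 14.1
tip [457.  -55.2 100.3] box frame -56.9 -74.0 100.3 F [ 1.29  0.23 -0.52] t 44.45 w 14.1
shift cm [ 0.06 -0.    0.12]
time_s: 44.7
position: [538.5, -40.0, 159.0]
ee_rot: [0.972, 0.091, 0.215, -0.022]
contact_force: [-0.4, 0.2, 1.5]
gripper_width: 14.1
tip [457.3 -55.2  99.5] box frame -56.9 -73.7 99.5 F [-0.36  0.16  1.48] t 44.7 w 14.1
shift cm [ 0.06 -0.01  0.03]
time_s: 44.95
position: [538.8, -40.1, 158.2]
ee_rot: [0.972, 0.091, 0.216, -0.022]
contact_force: [-0.3, 0.5, 3.0]
gripper_width: 14.0
tip [457.7 -55.3  98.7] box frame -56.8 -73.4 98.7 F [-0.3   0.55  3.02] t 44.95 w 14.0
shift cm [ 0.07 -0.02 -0.06]
```

```bash
python3 -m creep '[[0.1,-0.04,0,0.09,0,0,0],[0.1,0,0,0,0,0,0],[0.1,0,0,0,0,0,0]]'
python3 tip.py 
python3 -m creep '[[0.1,-0.04,0,0.09,0,0,0],[0.1,0,0,0,0,0,0],[0.1,0,0,0,0,0,0]]'
python3 tip.py -57 -70 97.5
```

```text
time_s: 45.2
position: [539.2, -40.1, 157.5]
ee_rot: [0.972, 0.091, 0.216, -0.022]
contact_force: [0.5, 0.9, 6.7]
gripper_width: 14.2
tip [458.1 -55.3  97.9] box frame -56.7 -73.0 97.9 F [0.47 0.91 6.71] t 45.2 w 14.2
time_s: 45.45
position: [539.4, -40.1, 156.8]
ee_rot: [0.972, 0.091, 0.216, -0.022]
contact_force: [1.0, 1.5, 6.8]
gripper_width: 14.1
tip [458.4 -55.3  97.1] box frame -56.6 -72.7 97.1 F [0.96 1.54 6.78] t 45.45 w 14.1
shift cm [ 0.26 -0.04  0.08]
```

```bash
python3 -m creep '[[0.1,0.09,0,0.04,0,0,0],[0.1,0.18,0,0.084,0,0,0],[0.1,0.22,0,0.103,0,0,0],[0.1,0.22,0,0.103,0,0,0],[0.1,0.22,0,0.103,0,0,0],[0.1,0.22,0,0.103,0,0,0],[0.1,0.22,0,0.103,0,0,0],[0.1,0.22,0,0.103,0,0,0]]'
python3 tip.py -57 75 97
```

```text
time_s: 46.12
position: [555.5, -36.5, 155.6]
ee_rot: [0.972, 0.092, 0.215, -0.023]
contact_force: [-2.4, -0.6, 4.2]
gripper_width: 13.9
tip [474.3 -51.8  96.2] box frame -57.1 -56.4 96.2 F [-2.41 -0.58  4.2 ] t 46.12 w 13.9
shift cm [1.195e+01 1.000e-02 5.470e+00]
```

```bash
python3 -m creep '[[0.1,0.22,0,0.102,0,0,0],[0.1,0.22,0,0.102,0,0,0],[0.1,0.22,0,0.102,0,0,0],[0.1,0.22,0,0.102,0,0,0],[0.1,0.22,0,0.102,0,0,0],[0.1,0.22,0,0.102,0,0,0],[0.1,0.22,0,0.102,0,0,0],[0.1,0.22,0,0.102,0,0,0],[0.1,0.22,0,0.102,0,0,0],[0.1,0.22,0,0.102,0,0,0]]'
python3 tip.py -57 75 97;python3 - <<'E'
from geo import *
s=grab('scene');crop(s,230,140,310,220,7,'z1.png')
o=readout.get_obs();M=R.from_quat(o['ee_rot']).as_matrix()
print(proj(s,o['position']+M@np.array([-100,0,19.])),proj(s,o['position']+M@np.array([50,0,19.])))
E
```

```text
time_s: 46.95
position: [579.6, -32.1, 155.8]
ee_rot: [0.972, 0.091, 0.215, -0.022]
contact_force: [-3.4, -0.8, 3.6]
gripper_width: 14.0
tip [498.4 -47.3  96.4] box frame -57.0 -31.9 96.4 F [-3.41 -0.81  3.62] t 46.95 w 14.0
shift cm [9.72 0.   4.46]
[[285.77558457 177.42699307]] [[274.65707473 194.44660242]]
```

View pics/z1.png

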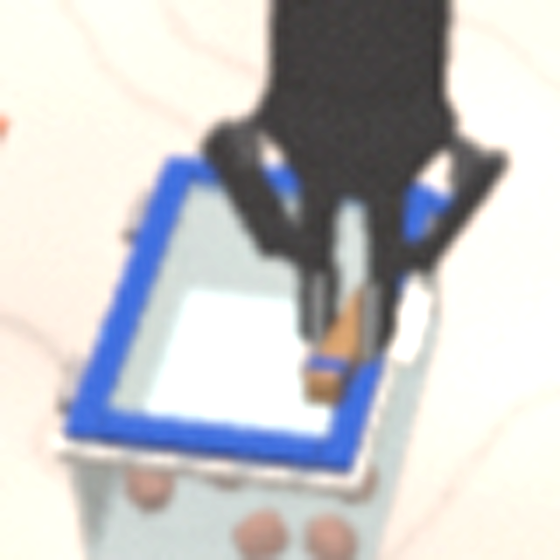

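```bash
python3 -m creep '[[0.1,0.218,0,0.106,0,0,0],[0.1,0.218,0,0.106,0,0,0],[0.1,0.218,0,0.106,0,0,0],[0.1,0.218,0,0.106,0,0,0],[0.1,0.218,0,0.106,0,0,0],[0.1,0.218,0,0.106,0,0,0],[0.1,0.218,0,0.106,0,0,0],[0.1,0.218,0,0.106,0,0,0],[0.1,0.218,0,0.106,0,0,0],[0.1,0.218,0,0.106,0,0,0]]'
python3 tip.py -57 75 97
python3 -m creep '[[0.1,0.218,0,0.106,0,0,0],[0.1,0.218,0,0.106,0,0,0],[0.1,0.218,0,0.106,0,0,0],[0.1,0.218,0,0.106,0,0,0],[0.1,0.218,0,0.106,0,0,0],[0.1,0.218,0,0.106,0,0,0],[0.1,0.218,0,0.106,0,0,0],[0.1,0.218,0,0.106,0,0,0],[0.1,0.218,0,0.106,0,0,0],[0.1,0.218,0,0.106,0,0,0]]'
python3 tip.py -57 75 97
```

```text
time_s: 47.83
position: [603.4, -27.5, 155.4]
ee_rot: [0.972, 0.092, 0.215, -0.022]
contact_force: [-3.9, -0.3, 3.6]
gripper_width: 13.8
tip [522.1 -42.7  96. ] box frame -57.0 -7.7 96.0 F [-3.88 -0.26  3.61] t 47.83 w 13.8
shift cm [7.54 0.   3.4 ]
time_s: 48.67
position: [627.1, -23.0, 155.0]
ee_rot: [0.972, 0.092, 0.215, -0.022]
contact_force: [-4.3, -0.4, 5.4]
gripper_width: 13.8
tip [545.9 -38.2  95.6] box frame -57.0 16.5 95.6 F [-4.35 -0.4   5.36] t 48.67 w 13.8
shift cm [5.37 0.   2.34]
```

```bash
python3 -m creep '[[0.1,0.22,0,0.104,0,0,0],[0.1,0.22,0,0.104,0,0,0],[0.1,0.22,0,0.104,0,0,0],[0.1,0.22,0,0.104,0,0,0],[0.1,0.22,0,0.104,0,0,0],[0.1,0.22,0,0.104,0,0,0],[0.1,0.22,0,0.104,0,0,0],[0.1,0.22,0,0.104,0,0,0],[0.1,0.22,0,0.104,0,0,0],[0.1,0.22,0,0.104,0,0,0],[0.1,0.22,0,0.104,0,0,0],[0.1,0.22,0,0.104,0,0,0]]'
python3 tip.py -57 75 97
python3 -m creep '[[0.1,0.22,0,0.104,0,0,0],[0.1,0.22,0,0.104,0,0,0],[0.1,0.22,0,0.104,0,0,0],[0.1,0.22,0,0.104,0,0,0],[0.1,0.22,0,0.104,0,0,0],[0.1,0.22,0,0.104,0,0,0],[0.1,0.22,0,0.104,0,0,0],[0.1,0.22,0,0.104,0,0,0],[0.1,0.22,0,0.104,0,0,0],[0.1,0.22,0,0.104,0,0,0],[0.1,0.22,0,0.104,0,0,0],[0.1,0.11,0,0.052,0,0,0]]'
python3 -m creep '[[0.1,0,0,0,0,0,0]]'
python3 tip.py -57 75 97;python3 - <<'E'
from geo import *
s=grab('scene');crop(s,230,140,310,220,7,'z2.png')
E
```

```text
time_s: 49.67
position: [655.7, -17.5, 154.9]
ee_rot: [0.972, 0.092, 0.215, -0.023]
contact_force: [-4.6, -1.0, 6.1]
gripper_width: 14.1
tip [574.5 -32.7  95.4] box frame -57.1 45.6 95.4 F [-4.56 -1.03  6.15] t 49.67 w 14.1
shift cm [2.73 0.01 1.1 ]
time_s: 50.67
position: [683.4, -12.2, 154.8]
ee_rot: [0.972, 0.092, 0.215, -0.023]
contact_force: [-3.8, -1.7, 6.6]
gripper_width: 14.5
time_s: 50.75
position: [683.8, -12.2, 155.1]
ee_rot: [0.972, 0.091, 0.216, -0.022]
contact_force: [-3.3, 0.1, 6.2]
gripper_width: 13.9
tip [602.7 -27.4  95.5] box frame -57.0 74.3 95.5 F [-3.33  0.08  6.23] t 50.75 w 13.9
shift cm [ 0.13 -0.   -0.1 ]
```

View pics/z2.png

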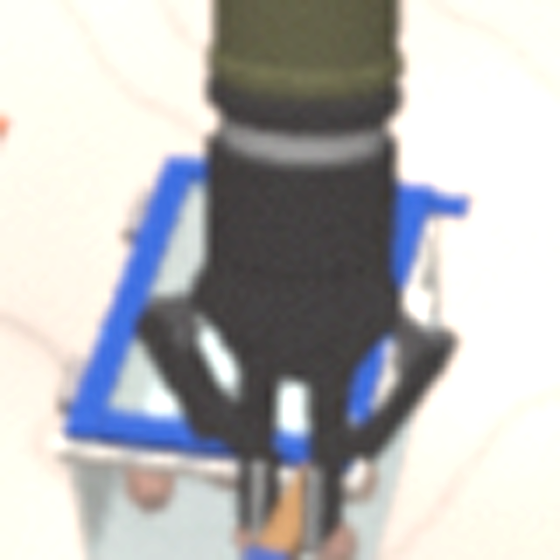

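```bash
python3 -m creep '[[0.1,0.18,0,0.085,0,0,0],[0.1,0.18,0,0.085,0,0,0],[0.1,0,0,0,0,0,0],[0.1,0,0,0,0,0,0]]'
python3 tip.py
python3 -m creep '[[0.1,0.3,0,-0.6,0,0,0],[0.1,0.8,0,-1.8,0,0,0],[0.1,0.8,0,-1.8,0,0,0],[0.1,0.8,0,-1.8,0,0,0],[0.1,0.8,0,-1.8,0,0,0],[0.1,0,0,0,0,0,0]]'
python3 to.py 503 -354 230 0 0 0
python3 - <<'E'
from geo import *
s=grab('scene');crop(s,170,120,330,260,5,'aa1.png')
w=grab('wrist');cv2.imwrite('pics/aa2.png',w['img'])
E
```

```text
time_s: 51.13
position: [688.1, -11.5, 155.4]
ee_rot: [0.972, 0.091, 0.216, -0.022]
contact_force: [-2.6, -0.4, 5.6]
gripper_width: 14.3
tip [607.  -26.7  95.8] box frame -56.9 78.7 95.8 F [-2.59 -0.38  5.56] t 51.13 w 14.3
time_s: 51.63
position: [689.7, -12.5, 246.0]
ee_rot: [0.971, 0.091, 0.22, -0.021]
contact_force: [1.5, -0.9, 0.4]
gripper_width: 14.3
pos [689.7 -12.5 246. ] x [0.886 0.168 0.432] y [ 0.187 -0.982 -0.001] z [ 0.424  0.082 -0.902] t 51.63
q [-0.15  0.3   1.63  0.21  0.79  1.12] F [ 1.48 -0.91  0.39] w 14.3
turn [ -92.64  -13.92 -147.01] 174.3
shift after turn cm [  1.6  -34.15 -18.67]
shift now cm [-22.98  30.06  -9.27]
```

View pics/aa1.png

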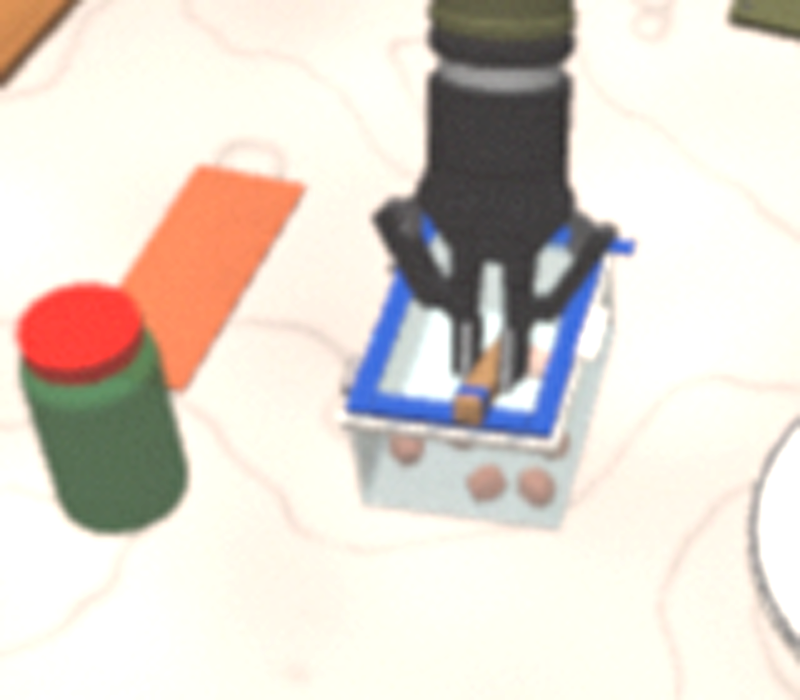

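View pics/aa2.png

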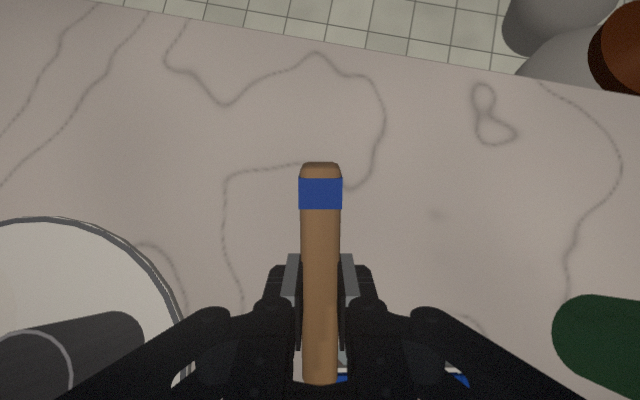

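```bash
python3 -m creep '[[0.1,0,0,0,0,-5,0],[0.1,0,0,0,0,-5,0],[0.1,0,0,0,0,-5,0],[0.1,0,0,0,0,-5,0],[0.1,0,0,0,0,-5,0],[0.1,0,0,0,0,0,6.8],[0.1,0,0,0,0,0,0]]'
python3 to.py 501 -353.9 240 4 0 0;  python3 to.py 501 -353.9 240
```

```text
time_s: 52.32
position: [686.6, -11.6, 237.0]
ee_rot: [0.999, 0.034, -0.002, -0.002]
contact_force: [0.5, -1.5, -0.6]
gripper_width: 13.9
pos [686.6 -11.6 237. ] x [ 0.998  0.068 -0.004] y [ 0.068 -0.998 -0.005] z [-0.005  0.005 -1.   ] t 52.32
q [-0.08  0.48  1.28  0.    1.39  1.42] F [ 0.52 -1.47 -0.64] w 13.9
turn [127.36   0.19 126.8 ] 179.7
shift after turn cm [ -0.3  -32.85 -20.9 ]
shift now cm [-20.84  32.89  -0.37]
pos [686.6 -11.6 237. ] x [ 0.998  0.068 -0.004] y [ 0.068 -0.998 -0.005] z [-0.005  0.005 -1.   ] t 52.32
q [-0.08  0.48  1.28  0.    1.39  1.42] F [ 0.52 -1.47 -0.64] w 13.9
shift now cm [-20.84  32.89  -0.37]
```

```bash
python3 -m creep '[[0.1,-1,1.6,0,0,0,0],[0.1,-2,3.1,0,0,0,0],[0.1,-2,3.1,0,0,0,0],[0.1,-2,3.1,0,0,0,0],[0.1,-2,3.1,0,0,0,0],[0.1,-2,3.1,0,0,0,0],[0.1,-2,3.1,0,0,0,0],[0.1,-2,3.1,0,0,0,0],[0.1,-2,3.1,0,0,0,0],[0.1,-2,3.1,0,0,0,0],[0.1,-1.8,3.2,0,0,0,0],[0.1,0,0,0,0,0,0]]'
python3 -m creep '[[0.1,0,0,0,0,0,0],[0.1,0,0,0,0,0,0],[0.1,0,0,0,0,0,0]]'
python3 to.py 499 -353.5 50;python3 - <<'E'
from geo import *
w=grab('wrist');cv2.imwrite('pics/ab.png',w['img']);s=grab('scene');crop(s,160,90,260,220,5,'ab2.png')
E
```

```text
time_s: 53.32
position: [497.4, -358.5, 237.7]
ee_rot: [0.999, 0.034, -0.002, -0.001]
contact_force: [0.6, 0.4, -0.3]
gripper_width: 14.4
time_s: 53.57
position: [501.3, -351.5, 238.3]
ee_rot: [0.999, 0.036, -0.001, -0.003]
contact_force: [0.5, 0.8, 0.0]
gripper_width: 14.3
pos [ 501.3 -351.5  238.3] x [ 0.997  0.072 -0.001] y [ 0.072 -0.997 -0.006] z [-0.002  0.006 -1.   ] t 53.57
q [-0.68  0.37  1.45  0.    1.32  0.82] F [0.54 0.78 0.05] w 14.3
shift now cm [-0.22  0.29 18.83]
```

View pics/ab.png

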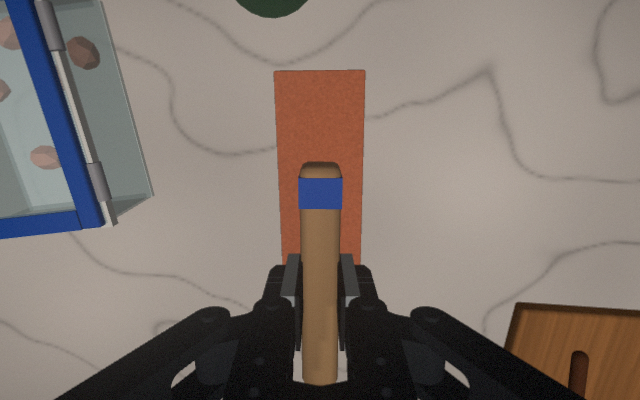

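View pics/ab2.png

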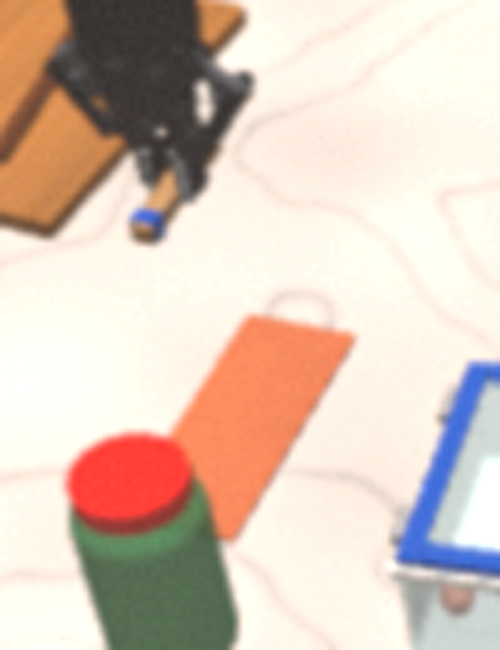

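Tile is free and the stick is aligned over it. Lower.

```bash
python3 -m creep '[[0.1,-0.1,0.1,2.5,0,0,0],[0.1,-0.1,0.1,3,0,0,0],[0.1,0,0,3,0,0,0],[0.1,0,0,3,0,0,0],[0.1,0,0,3,0,0,0],[0.1,0,0,2.5,0,0,0],[0.1,0,0,1.5,0,0,0],[0.1,0,0,0.8,0,0,0],[0.1,0,0,0.4,0,0,0],[0.1,0,0,0,0,0,0],[0.1,0,0,0,0,0,0]]'
python3 to.py 500 -353 33.5
python3 -m creep '[[0.1,0,0,0.2,0,0,0],[0.1,0,0,0,0,0,0],[0.1,0,0,0,0,0,0]]'
python3 to.py 500 -353 33.5
```

```text
time_s: 54.58
position: [500.2, -354.3, 42.8]
ee_rot: [0.999, 0.035, 0.0, -0.002]
contact_force: [0.6, -0.7, 0.1]
gripper_width: 14.3
pos [ 500.2 -354.3   42.8] x [0.997 0.071 0.   ] y [ 0.071 -0.997 -0.003] z [ 0.     0.003 -1.   ] t 54.58
q [-0.69  0.58  1.66  0.    0.9   0.81] F [ 0.64 -0.68  0.11] w 14.3
shift now cm [-0.01 -0.13  0.94]
time_s: 54.83
position: [499.6, -354.5, 40.9]
ee_rot: [0.999, 0.035, 0.0, -0.002]
contact_force: [0.0, -0.5, -0.9]
gripper_width: 13.8
pos [ 499.6 -354.5   40.9] x [0.998 0.07  0.   ] y [ 0.07  -0.998 -0.003] z [ 0.     0.003 -1.   ] t 54.83
q [-0.69  0.58  1.66  0.    0.9   0.81] F [ 0.04 -0.54 -0.88] w 13.8
shift now cm [ 0.05 -0.15  0.74]
```

```bash
python3 -m creep '[[0.1,0,0,0.2,0,0,0],[0.1,0,0,0.2,0,0,0],[0.1,0,0,0,0,0,0],[0.1,0,0,0,0,0,0]]'
python3 -m creep '[[0.1,0,0,0.15,0,0,0],[0.1,0,0,0,0,0,0],[0.1,0,0,0,0,0,0]]'
python3 -m creep '[[0.1,0,0,0.1,0,0,0],[0.1,0,0,0,0,0,0],[0.1,0,0,0,0,0,0]]'
```

```text
time_s: 55.17
position: [499.0, -354.1, 35.8]
ee_rot: [0.999, 0.035, -0.001, -0.002]
contact_force: [-0.0, 0.1, 0.1]
gripper_width: 13.8
time_s: 55.42
position: [499.1, -354.1, 34.3]
ee_rot: [0.999, 0.035, -0.001, -0.002]
contact_force: [-0.4, 0.3, -1.0]
gripper_width: 13.8
time_s: 55.67
position: [499.3, -354.2, 33.5]
ee_rot: [0.999, 0.035, -0.0, -0.002]
contact_force: [0.2, -1.4, 0.6]
gripper_width: 14.0
```

```bash
python3 -m creep '[[0.1,0,0,0.05,0,0,0],[0.15,0,0,0,0,0,0],[0.2,0,0,0,0,0,0],[0.3,0,0,0,0,0,0],[0.5,0,0,0,0,0,0],[0.55,0,0,0,0,0,0],[0.55,0,0,0,0,0,0],[0.55,0,0,-1,0,0,0],[0.55,0,0,-2.5,0,0,0],[0.55,0,0,-3,0,0,0],[0.55,0,0,-3,0,0,0],[0.55,0,0,-3,0,0,0]]' 
python3 -m creep '[[0.55,0,0,-3,0,0,0],[0.55,0,0,-3,0,0,0],[0.55,0,0,-3,0,0,0],[0.55,0,0,0,0,0,0],[0.55,0,0,0,0,0,0]]'
python3 look.py wrist,scene,top ac >/dev/null; python3 to.py 500 -350 30
```

```text
time_s: 56.67
position: [499.1, -354.4, 159.7]
ee_rot: [0.999, 0.035, -0.001, -0.002]
contact_force: [0.4, 0.2, 0.4]
gripper_width: 47.2
time_s: 57.08
position: [500.5, -355.8, 251.3]
ee_rot: [0.999, 0.035, 0.002, -0.0]
contact_force: [-1.0, 0.5, -0.8]
gripper_width: 46.8
pos [ 498.6 -354.3  246.9] x [ 0.998  0.07  -0.003] y [ 0.07  -0.998 -0.006] z [-0.003  0.006 -1.   ] t 57.23
q [-0.69  0.37  1.44  0.    1.34  0.81] F [-1.17 -0.21 -0.17] w 47.0
shift now cm [ 0.23 -0.29 21.69]
```

View pics/ac_wrist.png

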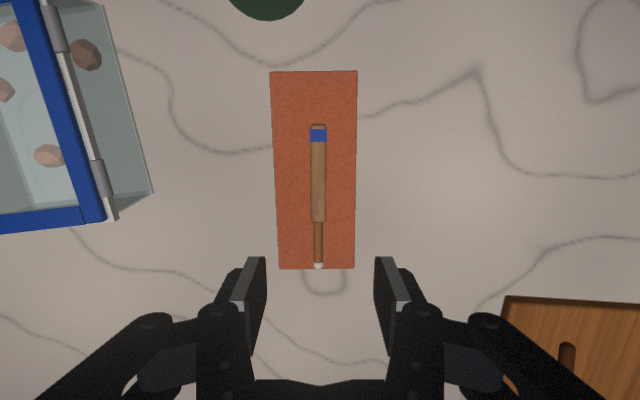

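View pics/ac_scene.png

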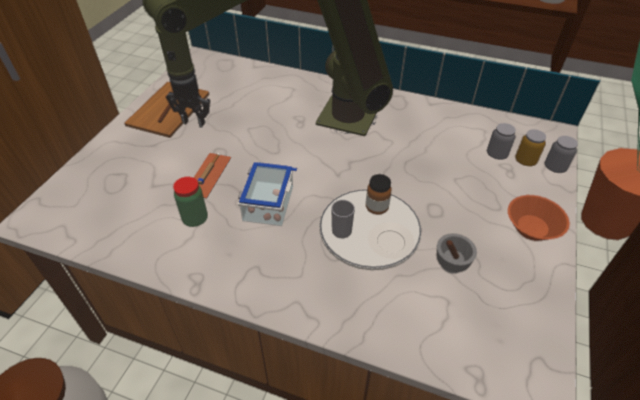

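View pics/ac_top.png

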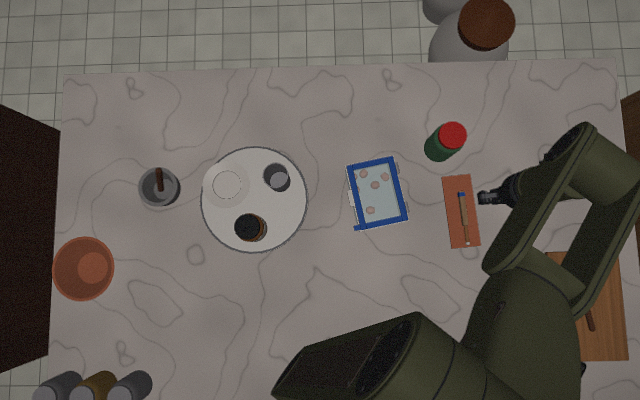

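```bash
python3 -c "
from cell import job,readout
print(job.hand_in()); print(readout.get_obs()['time_s'])"
```

```text
the job is handed in; nothing more can be done
None
the job is handed in; nothing more can be done
```

I finished the whole sequence and handed the job in at about 57 s of the 208 s allowed. No verdict is reported back.

- **Salt:** I poured five lumps out of the tumbler into the container. The single lump on the plate was knocked aside during the run, and I found it again and added it. My count just before the lid shut showed all six in the container, with none left in the tumbler or on the plate.
- **Tumbler:** it is back upright on the lazy susan, about 91 mm from the centre.
- **Lid:** I pushed it shut gently. The fingertips stopped at about 93.4 mm up, which is the height of the lid's top when shut. My last press reached 48 N at the fingertips.
- **Seal:** I drew the stick in one pass from the pull-tongue end to the other end at about 30 mm/s. The arm's upward force reading stayed between 3.6 and 6.6 N at every check. It covered -73 to +79 mm along the seal, about 57 mm in front of the container's middle.
- **Stick:** it lies flat on its tile, released. The last pictures showed the other jars and the mortar where they were.

**Checks that disagreed:**
- During the pass, the tip height I calculated was 95–97 mm, where touching should give 99.5 mm. The force showed contact throughout, so I think the stick tilted slightly in the grip. The tip itself was hidden from the cameras.
- The scene and top cameras differed by up to 6 mm on the container corners. I went by the wrist camera there.

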